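# Flip the marker flap of the bay that holds the flask

## Robot

A 6-joint arm with a two-finger parallel gripper is mounted at the origin on the work surface. World frame = base frame: x ahead of the robot, y to its left, z up, the work surface at z = 0. Lengths are in mm, angles in rad, forces in N, time in s.
With the tool pointing down it reaches from about 350 to 875 mm from the base axis. Payload 4.2 kg.
Tool frame: the origin (TCP) lies midway between the tips of the shut fingers; the grasp point (between the pads) lies 19 mm behind it; z points along the fingers, y is the direction in which the jaws open and shut (so a half turn about z gives the same grasp; the last joint's range is limited). The gripper opens to 85 mm and grips with 20 to 120 N. Pads are 22 mm wide; open, the fingers measure 114 mm over their backs; the gripper's body (76 mm by 85 mm) begins 54 mm behind the grasp point. The pads swing forward as they close: fully open they stand 13 mm farther back than shut.
Start: joints at [-1.045, 0.385, 0.008, 0, -1.194, -0.259], TCP at [164.795, -602.861, 231.312] pointing down, gripper open.
Joint ranges: [-3.14, 3.14], [-1.21, 2.06], [-1.07, 1.41], [-3.16, 2.05], [-2.99, -0.16], [-3.1, 3.1]. Speed limits (rad/s): [2.79, 2.79, 3.14, 3.14, 3.14, 3.14].

## Interface

Orientations are given as a unit quaternion [x, y, z, w].
In Python, from bench import arm, eyes, nets gives the robot as it stands.
- The arm moves only by the tool jog_arm, never from a script. Its argument "rows" is a list of rows, each a list of 3 entries, a list of its own where there are three numbers: the shift along the tool's x, y, z in cm, then the turn, a rotation vector about the tool's x, y, z in degrees, then the finger opening in cm, from 0 to 8.54. In form: [[[x, y, z], [ax, ay, az], jaw], ...]. A call has 1 to 10 rows; each row shifts and turns the commanded pose from where the row before left it, along the tool's axes as they then stand; what a row does not reach is not made up. A row lasts 1/8 s, in which the tool goes at most 62.5 mm and 10.7 degrees, less where a joint would pass 70% of its speed; a pose out of reach is approached as far as the arm can. A call with a gripper value outside its range is refused whole. The fingers move at their own pace and stop on an object; the grip force is fixed at half the most. Time passes only in rows, so rows that do not move let the fingers close. It gives the time, the measured TCP pose, the force and the opening at its end, in the units of the state.
- arm.read_state(): the state, without advancing time (a new reading comes with each control period).
- eyes.get_image(name): name is "scene" or "top" or "wrist"; returns the picture (480x640x3 uint8, red, green, blue); there is no depth.
- eyes.camera_model(name): a dict with "K" (3x3 intrinsics, pixels), "k1" (the pictures are not rectified: a ray, as slopes to the right and down, at radius r is drawn at 1 + k1 r^2 times it, then the intrinsics apply), "rvec" (rotation vector, rad) and "tvec" (3), from world to camera coordinates, as OpenCV has them. Camera axes: x right, y down, z forward; pixel columns grow to the right and rows downward; lengths in mm; the calibration is good to about 2 mm. A picture is of the moment at which its call begins: read the wrist's pose just before it. camera_model takes no time and is no camera call; for the wrist camera it gives the pose at the moment of the call.
- arm.job_done(): hands the job in, once; it reports no verdict.
Trained networks look in the newest picture that a camera, given by its name, has taken for a name from the list of things; names that differ only in an ending like _2 or _b are one class to them, and where a whole thing is asked for, a point or a joint stands for the part that bears it (a point fixed in the world has none). Each returns a list of dicts, best first, with "conf" (0 to 1); they miss things now and then, are a little off and sometimes report something else, mostly with a low value. They report only what shows in the picture. A call takes as long as a camera call.
- nets.boxes_of(camera, name): "position" ([column, row] as shares, 0 to 1, of the picture: columns of its width, rows of its height, amid what is visible of it).
The state is a dict: "clock": time; "joints": joint angles; "joint_vel": joint speeds; "joint_efforts": joint torques, N m; "position": TCP position; "ee_rot": TCP orientation; "contact_force": force on the tool from outside, world axes, zero at the start; "wrist_torque": the same for the moment, N m; "gripper_width": finger opening in mm.
Only numpy, scipy, OpenCV 4.12 (cv2) and the standard library are available. Lean on these libraries where they do the work, as an engineer would, in place of code of your own. Each camera call takes 0.05 s, during which the arm holds its last target.

## Task

One bay of the rack now holds the steel casting flask in place of a wax tree, but the white marker flap in front of it still shows its triangle (tree) face. With your fingertips, push that flap up and right over its pivot until it lies flat on the side of the flask, with its ring face up; do not pinch it. Leave the other two flaps, the flask, the trees and the spatula as they are.

Things in the scene. Friction and masses are not known exactly. Their poses are not given: they have to be found in the camera images.
- rack: Rack fixed on the bench: grey board 236 x 393 mm (its x, y), top 15 mm up, 28 mm high lips at the back and sides. Origin on the bench under the middle flap's pivot; x points from the flaps to the bays (away from the robot, give or take the yaw), y left. The board spans x = -28 to 208 mm. Three bays 120 mm apart: black rubber seats at x = 140, each with its marker flap at x = 0.
- flask: Perforated steel casting flask, a cylinder 76 mm across and 90 mm tall filled with white investment, 0.75 kg, standing loose in one of the three bays (which one varies); origin at the centre of its underside. To be left alone.
- tree_tall: Wax tree on a round black rubber base (84 mm across, 18 mm high), about 105 mm tall, standing loose in another bay; origin under the base. To be left alone.
- tree_short: The same kind of wax tree, about 90 mm tall, in the remaining bay; origin under the base. To be left alone.
- spatula: Small spatula, 170 mm long with a wooden handle, lying loose on the bench to the right of the rack; to be left alone.
- bay_left (a point): Centre of the left bay's round rubber seat (96 mm across), on its top, 18 mm above the bench; left is the rack's +y side.
- pivot_left (a point): Centre of the left flap's pivot pin, 66 mm above the bench, 140 mm in front of the bay's centre; the pin is level, along the rack's y. The flap's neck turns between two steel cheeks, 56 mm apart over all, reaching 22 mm in front of and behind the pin and 8 mm above it, and rests on a stop rod 18 mm from the pin at either end of its swing.
- edge_left (a point): Middle of the left flap's free edge, 80 mm from the pin; moves with the flap. The flap is a white plastic paddle 4 mm thick: blade 62 mm wide from 28 to 80 mm from the pin, one face with a black triangle outline, the other with a black ring; rounded free edge; neck 44 mm wide. At angle 0 the blade juts out in front of the board, nothing below it but the bench, 62 mm down.
- flap_left (a joint): Angle of the left bay's flap: 0 = level, pointing towards the robot (rack's -x), triangle face up; pi/2 = upright; pi = level, pointing to the bay (+x), ring face up. Starts between 0 and 0.25. Stiff friction hinge: yields to 1 to 2 N at the free edge and stays at any angle it is left at.
- bay_middle (a point): Centre of the middle bay's round rubber seat (96 mm across), on its top, 18 mm above the bench.
- pivot_middle (a point): Centre of the middle flap's pivot pin, 66 mm above the bench, 140 mm in front of the bay's centre; the pin is level, along the rack's y. The flap's neck turns between two steel cheeks, 56 mm apart over all, reaching 22 mm in front of and behind the pin and 8 mm above it, and rests on a stop rod 18 mm from the pin at either end of its swing.
- edge_middle (a point): Middle of the middle flap's free edge, 80 mm from the pin; moves with the flap. The flap is a white plastic paddle 4 mm thick: blade 62 mm wide from 28 to 80 mm from the pin, one face with a black triangle outline, the other with a black ring; rounded free edge; neck 44 mm wide. At angle 0 the blade juts out in front of the board, nothing below it but the bench, 62 mm down.
- flap_middle (a joint): Angle of the middle bay's flap: 0 = level, pointing towards the robot (rack's -x), triangle face up; pi/2 = upright; pi = level, pointing to the bay (+x), ring face up. Starts between 0 and 0.25. Stiff friction hinge: yields to 1 to 2 N at the free edge and stays at any angle it is left at.
- bay_right (a point): Centre of the right bay's round rubber seat (96 mm across), on its top, 18 mm above the bench; right is the rack's -y side.
- pivot_right (a point): Centre of the right flap's pivot pin, 66 mm above the bench, 140 mm in front of the bay's centre; the pin is level, along the rack's y. The flap's neck turns between two steel cheeks, 56 mm apart over all, reaching 22 mm in front of and behind the pin and 8 mm above it, and rests on a stop rod 18 mm from the pin at either end of its swing.
- edge_right (a point): Middle of the right flap's free edge, 80 mm from the pin; moves with the flap. The flap is a white plastic paddle 4 mm thick: blade 62 mm wide from 28 to 80 mm from the pin, one face with a black triangle outline, the other with a black ring; rounded free edge; neck 44 mm wide. At angle 0 the blade juts out in front of the board, nothing below it but the bench, 62 mm down.
- flap_right (a joint): Angle of the right bay's flap: 0 = level, pointing towards the robot (rack's -x), triangle face up; pi/2 = upright; pi = level, pointing to the bay (+x), ring face up. Starts between 0 and 0.25. Stiff friction hinge: yields to 1 to 2 N at the free edge and stays at any angle it is left at.

How it is judged:
By the outcome, as a careful person would: the job done as asked, in the order asked, and still so for the second after the job is handed in, with the robot touching nothing.
It also fails if it takes over 35 s, if anything falls off the work surface, if the arm or the gripper's body presses on something with over 40 N, if the wrist force passes 120 N, or if a joint passes its speed limit or range.

## Working session

There is one attempt and no reset: what is moved stays moved. The work goes in short steps, Python scripts to look and compute and a tool call to move; the robot and the scene stay as the last step left them, time stands still between calls to the robot, and variables do not carry over. Pictures are saved under pics/ and viewed, and the job is handed in when it is done.

Besides the shell and the picture viewer there is one more tool, called after "Request:" by a JSON object that holds its "fn" and its "kwargs", one argument or row to a line. jog_arm: Moves the arm, as the interface text tells. Its arguments: {"type":"object","properties":{"rows":{"type":"array","items":{"type":"array"}}},"required":["rows"]}

```bash
ls; mkdir -p pics
cat > h.py <<'E'
import numpy as np, cv2
from bench import arm, eyes, nets
def cam(n):
    m=eyes.camera_model(n); K=np.array(m["K"],float); R=cv2.Rodrigues(np.array(m["rvec"],float))[0]; t=np.array(m["tvec"],float)
    return K,m["k1"],R,t
def proj(c,P):
    K,k1,R,t=c; p=np.atleast_2d(P)@R.T+t; s=p[:,:2]/p[:,2:]; r2=(s**2).sum(1,keepdims=True); s=s*(1+k1*r2)
    return s@K[:2,:2].T+K[:2,2]
def ray(c,uv):
    K,k1,R,t=c; d=np.linalg.solve(K[:2,:2],np.array(uv,float)-K[:2,2]); s=d.copy()
    for _ in range(20): s=d/(1+k1*(s@s))
    return -R.T@t, R.T@np.array([s[0],s[1],1.])
def atz(c,uv,z):
    o,d=ray(c,uv); return o+d*(z-o[2])/d[2]
E
python3 - <<'E'
from h import *
for n in ("scene","top"):
    im=eyes.get_image(n); cv2.imwrite(f"pics/{n}0.png",im[:,:,::-1])
    for k in ("flask","tree_tall","tree_short","edge_left","flap_left","rack","spatula"):
        r=nets.boxes_of(n,k)
        print(n,k,[(round(d["conf"],2),[round(d["position"][0]*640),round(d["position"][1]*480)]) for d in r][:4])
    c=cam(n); print(c[0].tolist(),c[1],(-c[2].T@c[3]).round())
s=arm.read_state(); print(s)
E
```

```text
pics
scene flask [(0.73, [443, 196])]
scene tree_tall [(0.66, [387, 276])]
scene tree_short [(0.9, [414, 238]), (0.58, [373, 232])]
scene edge_left []
scene flap_left [(0.77, [375, 159])]
scene rack [(0.78, [378, 227])]
scene spatula [(0.85, [216, 349])]
[[485.0153552697908, 0.0, 330.22070140330294], [0.0, 485.0153552697908, 248.99724114466693], [0.0, 0.0, 1.0]] 0.003693621767011608 [ 949. -667.  841.]
top flask [(0.57, [185, 175])]
top tree_tall [(0.59, [308, 188])]
top tree_short [(0.66, [248, 187]), (0.61, [300, 275]), (0.59, [236, 266])]
top edge_left [(0.65, [177, 265])]
top flap_left [(0.62, [175, 266]), (0.46, [301, 272])]
top rack [(0.89, [243, 225])]
top spatula [(0.9, [447, 277]), (0.45, [175, 264])]
[[530.4163607672751, 0.0, 324.82283548085024], [0.0, 530.4163607672751, 246.72701639310267], [0.0, 0.0, 1.0]] -0.026123076282704983 [ 418. -127. 1097.]
{'clock': 0.8, 'joints': array([-1.04538960e+00,  3.84661056e-01,  7.90645407e-03, -1.01114917e-05,
       -1.19398699e+00, -2.58621326e-01]), 'joint_vel': array([-0.00033038,  0.00024036,  0.00047586,  0.00033222,  0.00035493,
       -0.00041012]), 'joint_efforts': array([-2.31776621e-04, -3.92028737e+01,  1.88607734e+01,  4.19048756e+00,
       -2.40081281e-04, -1.16615308e-05]), 'position': array([ 164.80579091, -602.86112404,  231.33663562]), 'ee_rot': array([-1.32995620e-01,  9.91116625e-01, -2.34938122e-05,  1.47995997e-05]), 'contact_force': array([ 0.29102924,  0.83994079, -0.4884212 ]), 'wrist_torque': array([ 0.01979195,  0.08706204, -0.03482554]), 'gripper_width': 85.28937904860092}
```

View pics/scene0.png

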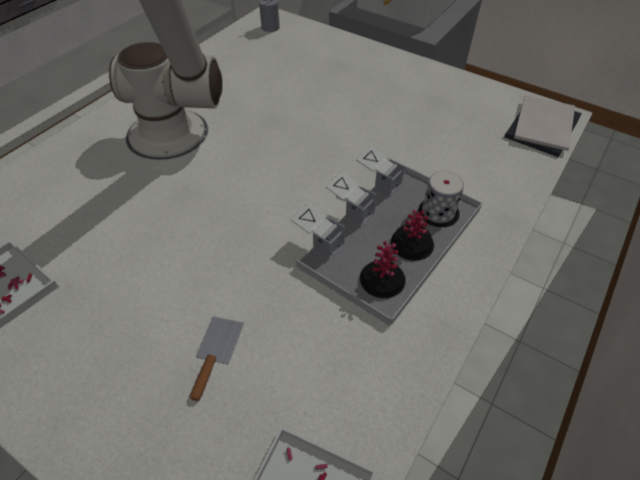

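View pics/top0.png

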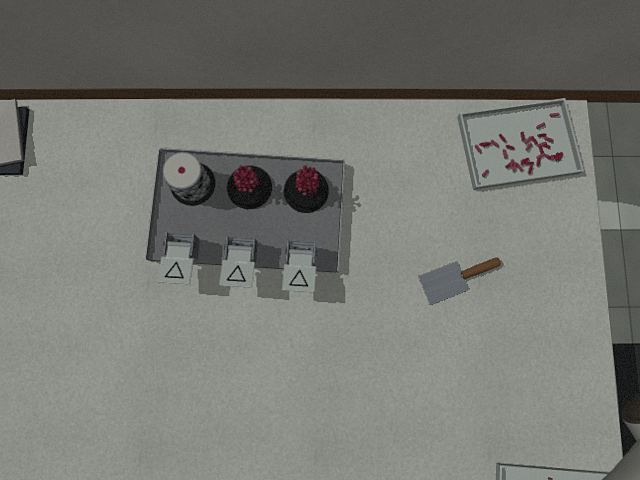

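The flask is in the left bay: it's at (185,175) in the top picture, with its flap at (175,268) showing a triangle. I'll zoom in to fit the rack pose.

Run:
```python
import cv2
a=cv2.imread("pics/top0.png")[140:310,140:360]; cv2.imwrite("pics/top0z.png",cv2.resize(a,None,fx=3.5,fy=3.5,interpolation=cv2.INTER_CUBIC))
a=cv2.imread("pics/scene0.png")[140:330,285:490]; cv2.imwrite("pics/scene0z.png",cv2.resize(a,None,fx=3.1,fy=3.1,interpolation=cv2.INTER_CUBIC))
```

```text
(no output)
```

View pics/top0z.png

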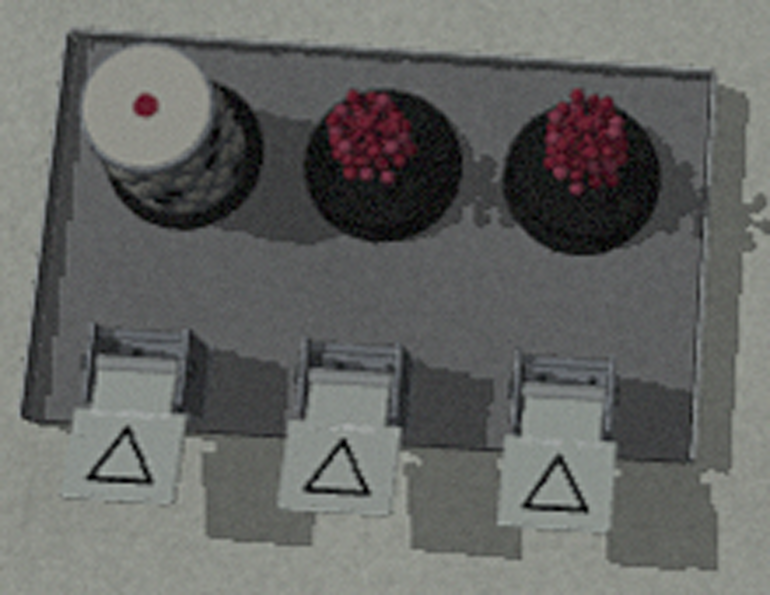

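View pics/scene0z.png

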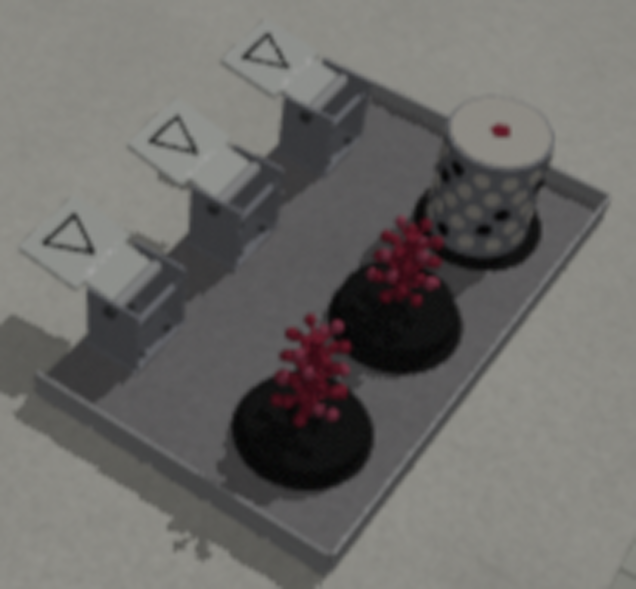

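```bash
cat > fit.py <<'E'
from h import *
from scipy.optimize import least_squares
T=lambda u,v:(140+(u+.5)/3.5-.5,140+(v+.5)/3.5-.5); S=lambda u,v:(285+(u+.5)/3.1-.5,140+(v+.5)/3.1-.5)
ct,cs=cam("top"),cam("scene")
B=[("t",T(70,33),(208,196.5)),("t",T(712,73),(208,-196.5)),("t",T(692,460),(-28,-196.5)),("t",T(22,418),(-28,196.5)),
("s",S(333,553),(208,-196.5)),("s",S(608,197),(208,196.5)),("s",S(38,375),(-28,-196.5))]
F=[("t",T(62,500),0,31),("t",T(172,503),0,-31),("t",T(280,508),1,31),("t",T(390,515),1,-31),("t",T(498,522),2,31),("t",T(608,528),2,-31),
("s",S(222,62),0,-31),("s",S(262,20),0,31),("s",S(128,148),1,-31),("s",S(180,97),1,31),("s",S(22,245),2,-31),("s",S(72,192),2,31)]
def W(p,q):
    c,s=np.cos(p[2]),np.sin(p[2]); return np.array([p[0]+c*q[0]-s*q[1],p[1]+s*q[0]+c*q[1],q[2]])
def res(p,zl,full=False):
    o=[]
    for k,uv,q in B: o.append(proj(ct if k=="t" else cs,W(p,(*q,zl)))[0]-uv)
    for k,uv,i,y in F:
        a=p[3+i]; o.append(proj(ct if k=="t" else cs,W(p,(-80*np.cos(a),120*(1-i)+y,66+80*np.sin(a))))[0]-uv)
    return np.array(o) if full else np.array(o).ravel()
if __name__=="__main__":
  for zl in (28,43):
    r=least_squares(res,[450,0,0,.1,.1,.1],args=(zl,),loss="soft_l1"); print(zl,r.cost,r.x.round(3)); print(res(r.x,zl,True).round(1).tolist())
    p=r.x
    print("flask nominal",W(p,(140,120,18)),"pivotL",W(p,(0,120,66)))
  print("flask top centre", atz(ct,T(147,105),108), atz(cs,S(501,131),108))
E
python3 fit.py
```

```text
28 10.616010280434834 [ 6.01086e+02  1.58270e+01 -6.50000e-02 -2.49800e+01 -5.63280e+01
 -8.77610e+01]
[[-1.8, -1.2], [0.6, -1.4], [0.4, -1.3], [-1.2, -0.9], [-0.6, 0.0], [0.1, -1.8], [-0.5, -1.2], [-0.3, -0.7], [0.5, 0.4], [-0.7, -0.1], [0.3, -0.1], [-0.2, -0.1], [0.7, 0.1], [-1.3, -0.0], [0.4, 0.0], [-1.2, -0.9], [-1.7, 0.4], [-1.4, -0.1], [0.7, 0.1]]
flask nominal [748.63198029 126.41775778  18.        ] pivotL [608.93149688 135.57062269  66.        ]
43 33.75518017709377 [600.808  15.273   6.216 -24.973 -50.036 -87.754]
[[-3.5, -3.7], [1.4, -3.5], [1.0, -2.1], [-3.3, -2.0], [-0.2, -3.8], [1.6, -6.1], [-1.2, -5.6], [-0.1, -0.7], [0.7, 0.4], [-0.5, -0.1], [0.5, -0.1], [-0.0, -0.0], [0.9, 0.2], [-1.4, -0.1], [0.3, -0.1], [-1.3, -1.1], [-1.8, 0.3], [-1.7, -0.2], [0.5, 0.0]]
flask nominal [748.49873402 125.66960618  18.        ] pivotL [608.81036838 135.00558531  66.        ]
flask top centre [746.7451079 125.7259939 108.       ] [748.23170717 127.29979516 108.        ]
```

Fit is good to about 2 mm: left pivot ≈ (609, 135.5), rack yaw ≈ −0.065 rad, flask on its seat. Next I'll write a planner that converts world waypoints to rows.

```bash
cat > plan.py <<'E'
from h import *
from scipy.spatial.transform import Rotation as Ro, Slerp
PX,PY,YAW=609.,135.5,-0.065
ex=np.array([np.cos(YAW),np.sin(YAW),0]); ey=np.array([-np.sin(YAW),np.cos(YAW),0]); ez=np.array([0,0,1.])
def Rphi(deg):
    f=np.radians(deg); z=np.cos(f)*ex-np.sin(f)*ez; return Ro.from_matrix(np.c_[np.cross(ey,z),ey,z])
def rk(x,z,y=0): return np.array([PX,PY,0])+x*ex+y*ey+z*ez   # relative to left pivot plan, z abs
def tcp(a,phi,rc=66.,h=11.,pen=0.,t=2.):
    a,f=np.radians([a,phi]); d=np.array([-np.cos(a),np.sin(a)]); n=np.array([-np.sin(a),-np.cos(a)]); u=np.array([np.sin(f),np.cos(f)])
    if a>f: C=rc*d+t*n
    else: C=80*d+t*n+(80-rc)*np.array([np.cos(f),-np.sin(f)])
    T=C-h*u-pen*n
    return rk(T[0],66+T[1]),Rphi(phi)
def rows(wps,p=None,R=None,show=True):
    if p is None:
        s=arm.read_state(); p=np.array(s["position"]); R=Ro.from_quat(s["ee_rot"])
    out=[]
    for (q,Q,n) in wps:
        sl=Slerp([0,1],Ro.concatenate([R,Q])); p0=p.copy(); 
        for i in range(1,n+1):
            tp=p0+(q-p0)*i/n; tR=sl([i/n])[0]
            dp=np.round(R.inv().apply(tp-p)/10,2)+0.; dr=np.round((R.inv()*tR).as_rotvec(degrees=True),1)+0.
            out.append([dp.tolist(),dr.tolist(),0]); p=p+R.apply(dp*10); R=R*Ro.from_rotvec(dr,degrees=True)
    if show:
        for o in out: print(o, round(np.linalg.norm(o[0]),2), round(np.linalg.norm(o[1]),1))
    return p,R
E
python3 - <<'E'
from plan import *
print(tcp(9,45),tcp(90,60)[0])
rows([(np.array([330.,-330,230]),Rphi(90),6),(np.array([440.,-80,230]),Rphi(90),5),(np.array([450,140,220]),Rphi(90),4)])
E
```

```text
(array([531.95642573, 140.51489696,  58.86171099]), Rotation.from_matrix(array([[-0.70561354,  0.06495424,  0.70561354],
                            [ 0.04592958,  0.99788824, -0.04592958],
                            [-0.70710678,  0.        , -0.70710678]]))) [597.49806125 136.24868071 126.5       ]
[[-3.85, 3.66, 0.02], [0.0, 0.0, 3.2], 0] 5.31 3.2
[[-3.65, 3.87, 0.02], [0.0, 0.0, 3.1], 0] 5.32 3.1
[[-3.43, 4.06, 0.03], [0.0, 0.0, 3.2], 0] 5.32 3.2
[[-3.2, 4.25, 0.02], [0.0, 0.0, 3.2], 0] 5.32 3.2
[[-2.95, 4.42, 0.02], [0.0, 0.0, 3.1], 0] 5.31 3.1
[[-2.71, 4.57, 0.02], [0.0, 0.0, 3.2], 0] 5.31 3.2
[[-1.87, 5.13, 0.0], [0.0, 0.0, 0.0], 0] 5.46 0.0
[[-1.87, 5.13, 0.0], [0.0, 0.0, 0.0], 0] 5.46 0.0
[[-1.88, 5.14, 0.0], [0.0, 0.0, 0.0], 0] 5.47 0.0
[[-1.87, 5.13, 0.0], [0.0, 0.0, 0.0], 0] 5.46 0.0
[[-1.87, 5.13, 0.0], [0.0, 0.0, 0.0], 0] 5.46 0.0
[[0.11, 5.51, 0.25], [0.0, 0.0, 0.0], 0] 5.52 0.0
[[0.1, 5.5, 0.25], [0.0, 0.0, 0.0], 0] 5.51 0.0
[[0.11, 5.51, 0.25], [0.0, 0.0, 0.0], 0] 5.52 0.0
[[0.11, 5.5, 0.25], [0.0, 0.0, 0.0], 0] 5.51 0.0
```

Request:
{"fn": "jog_arm", "kwargs": {
  "rows": [
    [[-3.8, 3.7, 0], [0, 0, 3.2], 0],
    [[-3.6, 3.9, 0], [0, 0, 3.2], 0],
    [[-3.4, 4.1, 0], [0, 0, 3.2], 0],
    [[-3.2, 4.2, 0], [0, 0, 3.2], 0],
    [[-3.0, 4.4, 0], [0, 0, 3.2], 0],
    [[-2.7, 4.6, 0], [0, 0, 3.1], 0],
    [[-1.9, 5.1, 0], [0, 0, 0], 0],
    [[-1.9, 5.1, 0], [0, 0, 0], 0],
    [[-1.9, 5.1, 0], [0, 0, 0], 0]
  ]
}}

```text
clock: 1.92
position: [396.9, -179.3, 231.7]
ee_rot: [0.033, 0.999, -0.0, 0.001]
contact_force: [1.0, 0.5, 0.9]
gripper_width: -0.0
```

Run:
```python
from plan import *
s=arm.read_state(); print(s["joints"].round(3), np.degrees(np.arctan2(s["position"][1],s["position"][0]))*np.pi/180)
rows([(np.array([440.,-40,200]),Rphi(75),3),(np.array([450,140,160]),Rphi(55),4)])
```

```text
[-0.049  0.055 -0.427  0.    -1.088 -1.589] -0.4243245811296638
[[-1.12, 4.73, 1.06], [0.0, -5.0, 0.0], 0] 4.98 5.0
[[-1.03, 4.73, 1.15], [0.0, -5.0, -0.1], 0] 4.98 5.0
[[-0.93, 4.73, 1.24], [0.0, -4.9, 0.0], 0] 4.98 4.9
[[0.3, 4.51, 0.95], [0.0, -5.0, 0.0], 0] 4.62 5.0
[[0.38, 4.5, 0.93], [0.0, -5.0, 0.0], 0] 4.61 5.0
[[0.46, 4.51, 0.89], [0.0, -5.0, 0.0], 0] 4.62 5.0
[[0.53, 4.5, 0.84], [0.0, -5.0, 0.0], 0] 4.61 5.0
```

Request:
{"fn": "jog_arm", "kwargs": {
  "rows": [
    [[-1.1, 4.7, 1.1], [0, -5, 0], 0],
    [[-1.0, 4.7, 1.1], [0, -5, 0], 0],
    [[-0.9, 4.7, 1.2], [0, -5, 0], 0],
    [[0.3, 4.5, 0.9], [0, -5, 0], 0]
  ]
}}

```text
clock: 2.42
position: [442.3, -1.4, 192.5]
ee_rot: [0.033, 0.985, -0.006, 0.171]
contact_force: [1.2, -1.3, 0.4]
gripper_width: -0.2
```

```bash
cat > kin.py <<'E'
from plan import *
from scipy.optimize import least_squares
def rot(ax,q): return Ro.from_rotvec(np.array(ax,float)*q)
def fk(q,k):
    L,a2,a3,b,d1,d6,c6=k
    A=rot([0,0,1],q[0]); F=A*rot([0,1,0],q[1]-q[2])      # forearm frame: x along forearm
    w=A.apply([a2*np.sin(q[1]),-L,d1+a2*np.cos(q[1])])+F.apply([a3,0,b])
    T=F*rot([1,0,0],s4*q[3])*rot([0,1,0],-q[4])*rot([1,0,0],s6*q[5]+c6)  # x axis = tool z
    R=T*Ro.from_matrix(np.array([[0,0,1],[0,1,0],[-1,0,0]]))
    return w+T.apply([d6,0,0]),R
s4,s6=1,1
E
python3 - <<'E'
from h import *
s=arm.read_state(); print(s["clock"],repr(s["joints"]),repr(s["position"]),repr(s["ee_rot"]),s["contact_force"])
E
```

```text
2.425 array([ 0.47142707, -0.06292146, -0.82419049,  0.3465518 , -0.53807429,
       -2.38379299]) array([442.2544672 ,  -1.42155132, 192.46934844]) array([ 0.03310034,  0.98466589, -0.00631202,  0.17116543]) [ 1.15403747 -1.30688784  0.38645424]
```

```bash
cat > fitk.py <<'E'
import kin
from kin import *
D=[([-1.0453896,.384661056,.00790645,0,-1.19398699,-.258621326],[164.80579,-602.86112,231.33664],[-.13299562,.991116625,0,0]),
([0.47142707, -0.06292146, -0.82419049,  0.3465518 , -0.53807429,-2.38379299],[442.2544672 ,  -1.42155132, 192.46934844],[ 0.03310034,  0.98466589, -0.00631202,  0.17116543])]
if __name__=="__main__":
  for a in (1,-1):
   for b in (1,-1):
    kin.s4,kin.s6=a,b
    def f(k):
        o=[]
        for q,p,Q in D:
            P,R=fk(q,k); o+=list(P-p)+list(200*(R.inv()*Ro.from_quat(Q)).as_rotvec())
        return o
    best=min((least_squares(f,[160,563,422,0,200,330,c]) for c in (0,1.57,3.14,-1.57)),key=lambda r:r.cost)
    print(a,b,best.cost,best.x.round(3),np.round(best.fun,1))
E
python3 fitk.py
```

```text
1 1 71473.40602978019 [  159.797  1389.502  -388.155  1206.152 -2564.127  -243.139     3.92 ] [  -0.     0.     0.    -0.    -0.   262.    -0.    -0.     0.    29.1
  -69.5 -262. ]
1 -1 6046.994442604587 [ 1.597970e+02  1.389502e+03 -3.881550e+02  1.206152e+03 -2.564127e+03
 -2.431390e+02 -1.870000e+00] [ -0.    0.    0.   -0.    0.   59.8  -0.   -0.    0.   55.3 -43.3 -59.8]
-1 1 41324.616120125596 [ 159.797  965.637   68.348  484.608 -846.072  243.139   -2.07 ] [   0.     0.     0.    -0.    -0.   203.3    0.    -0.    -0.    -0.
   -0.  -203.3]
-1 -1 6.0047033940616284e-05 [ 159.797  965.637   68.348  484.608 -846.072  243.139   -1.571] [ 0.  0.  0. -0.  0.  0. -0. -0.  0.  0. -0. -0.]
```

```bash
cat >> fitk.py <<'E'
  D.append(([-0.049,.055,-.427,0,-1.088,-1.589],[396.9,-179.3,231.7],[.033,.999,0,.001]))
  kin.s4=kin.s6=-1
  r=least_squares(f,[160,563,422,0,107,243,-1.57]); print(r.cost,r.x.round(3),np.round(r.fun,1))
  r=least_squares(lambda k:list(f(np.r_[k[:3],0,k[3:]])),[160,563,422,107,243,-1.57]); print(r.cost,r.x.round(3),np.round(r.fun,1))
E
python3 fitk.py|tail -4
```

```text
554.351205253775 [153.891 638.45  349.25  114.41   13.909 344.05   -1.571] [  6.2   1.    8.2  -0.    0.    0.1   3.3 -11.4 -23.3   0.   -0.    0.1
  -7.    6.1  15.1  -0.   -0.2  -0.2]
641.0667334261021 [150.11  572.833 419.62  274.292 409.218  -1.571] [  8.9   4.   10.3  -0.    0.    0.1   2.2 -20.4 -21.2   0.   -0.    0.1
  -1.1   9.6  10.8  -0.   -0.2  -0.2]
```

Run:
```python
from plan import *
rows([(rk(-125,130),Rphi(50),5)])
print(rk(-125,130))
```

```text
[[-0.18, 2.95, 1.39], [0.0, -4.1, 0.0], 0] 3.27 4.1
[[-0.09, 2.95, 1.4], [-0.1, -4.0, 0.0], 0] 3.27 4.0
[[0.01, 2.95, 1.41], [0.0, -4.1, -0.1], 0] 3.27 4.1
[[0.11, 2.95, 1.4], [0.0, -4.0, 0.0], 0] 3.27 4.0
[[0.21, 2.95, 1.39], [0.0, -4.1, 0.0], 0] 3.27 4.1
[484.26396954 143.61927985 130.        ]
```

Request:
{"fn": "jog_arm", "kwargs": {
  "rows": [
    [[-0.2, 2.9, 1.4], [0, -4, 0], 0],
    [[-0.1, 2.9, 1.4], [0, -4, 0], 0],
    [[0, 3, 1.4], [0, -4, 0], 0],
    [[0.1, 3, 1.4], [0, -4, 0], 0],
    [[0.2, 3, 1.4], [0, -4, 0], 0],
    [[0, 0, 0], [0, 0, 0], 0]
  ]
}}

```text
clock: 3.18
position: [467.2, 56.6, 206.3]
ee_rot: [0.006, 0.961, 0.014, 0.276]
contact_force: [-0.4, -0.8, 0.2]
gripper_width: 0.3
```

Run:
```python
from h import *
s=arm.read_state(); print(s["clock"],repr(s["joints"]),repr(s["position"]),repr(s["ee_rot"]),s["contact_force"])
```

```text
3.175 array([ 0.33175261, -0.09385333, -1.06831065,  1.22647061, -0.16013497,
       -3.09633733]) array([467.23250402,  56.64153408, 206.33244856]) array([0.00641533, 0.96097813, 0.0144172 , 0.27617391]) [-0.37807891 -0.78745619  0.19127691]
```

```bash
cat > fitk2.py <<'E'
from plan import *
from scipy.optimize import least_squares
def rot(ax,q): return Ro.from_rotvec(np.array(ax,float)*q)
M=Ro.from_matrix(np.array([[0,0,1],[0,1,0],[-1,0,0]]))
N=["L","a2","a3","b","d1","d6","a1","ey","ez"]
def fk(q,k):
    L,a2,a3,b,d1,d6,a1,ey_,ez_=k
    A=rot([0,0,1],q[0]); F=A*rot([0,1,0],q[1]-q[2]); G=F*rot([1,0,0],-q[3]); H=G*rot([0,1,0],-q[4]); T=H*rot([1,0,0],-q[5]-np.pi/2)
    w=A.apply([a1+a2*np.sin(q[1]),-L,d1+a2*np.cos(q[1])])+F.apply([a3,0,b])+G.apply([0,ey_,0])+H.apply([d6,0,ez_])
    return w,T*M
D=[([-1.0453896,.384661056,.00790645,0,-1.19398699,-.258621326],[164.80579,-602.86112,231.33664],[-.13299562,.991116625,0,0],1),
([0.47142707, -0.06292146, -0.82419049,  0.3465518 , -0.53807429,-2.38379299],[442.2544672 ,  -1.42155132, 192.46934844],[ 0.03310034,  0.98466589, -0.00631202,  0.17116543],1),
([-0.049,.055,-.427,0,-1.088,-1.589],[396.9,-179.3,231.7],[.033,.999,0,.001],.5),
([ 0.33175261, -0.09385333, -1.06831065,  1.22647061, -0.16013497,-3.09633733],[467.23250402,  56.64153408, 206.33244856],[0.00641533, 0.96097813, 0.0144172 , 0.27617391],1)]
def f(k,mask,k0):
    kk=np.array(k0,float); kk[mask]=k; o=[]
    for q,p,Q,w in D:
        P,R=fk(q,kk); o+=list(w*(P-p))
    return np.array(o)
if __name__=="__main__":
  for q,p,Q,w in D: print("ori",(fk(q,[0]*9)[1].inv()*Ro.from_quat(Q)).magnitude())
  k0=[160,563,422,0,107,243,0,0,0]
  for m in ([0,1,2,4,5],[0,1,2,3,4,5],[0,1,2,4,5,7],[0,1,2,4,5,6],[0,1,2,4,5,7,8],[0,1,2,3,4,5,6,7],list(range(9))):
    r=least_squares(f,np.array(k0)[m],args=(m,k0)); print(round(r.cost,2),dict(zip([N[i] for i in m],r.x.round(1))),r.fun.round(1))
E
python3 fitk2.py
```

```text
ori 5.48569351672088e-05
ori 1.2392501565454662e-08
ori 0.0016735477395049402
ori 1.2855573508632797e-08
6282.33 {'L': np.float64(100.7), 'a2': np.float64(620.7), 'a3': np.float64(398.9), 'd1': np.float64(351.7), 'd6': np.float64(534.7)} [ 51.   30.   14.3   6.   12.5   0.2  -7.2  29.9  10.1   6.3 -84.9 -19.6]
5657.21 {'L': np.float64(113.1), 'a2': np.float64(805.7), 'a3': np.float64(238.9), 'b': np.float64(222.9), 'd1': np.float64(-210.7), 'd6': np.float64(410.3)} [ 41.6  21.4  13.9  -6.8  16.3  11.3 -21.6  24.4  19.3  17.3 -74.5 -34.9]
0.01 {'L': np.float64(0.0), 'a2': np.float64(564.8), 'a3': np.float64(421.8), 'd1': np.float64(160.7), 'd6': np.float64(297.7), 'ey': np.float64(-159.8)} [ 0.  -0.   0.   0.   0.   0.  -0.1 -0.1 -0.1 -0.  -0.  -0. ]
4464.01 {'L': np.float64(127.1), 'a2': np.float64(495.8), 'a3': np.float64(190.1), 'd1': np.float64(97.2), 'd6': np.float64(269.5), 'a1': np.float64(235.4)} [ 25.3  21.6 -14.1  10.8  37.1  14.6  13.9  15.6   1.4  -3.1 -74.   -1.2]
0.01 {'L': np.float64(-0.0), 'a2': np.float64(564.8), 'a3': np.float64(421.9), 'd1': np.float64(160.7), 'd6': np.float64(297.6), 'ey': np.float64(-159.8), 'ez': np.float64(-0.0)} [ 0.  -0.   0.1  0.   0.   0.  -0.1 -0.1 -0.1 -0.  -0.  -0. ]
0.01 {'L': np.float64(0.0), 'a2': np.float64(564.8), 'a3': np.float64(421.8), 'b': np.float64(-0.0), 'd1': np.float64(160.7), 'd6': np.float64(297.6), 'a1': np.float64(0.0), 'ey': np.float64(-159.8)} [ 0.  -0.   0.   0.   0.   0.  -0.1 -0.1 -0.1 -0.  -0.  -0. ]
0.01 {'L': np.float64(-0.0), 'a2': np.float64(564.7), 'a3': np.float64(421.8), 'b': np.float64(-0.1), 'd1': np.float64(160.6), 'd6': np.float64(297.5), 'a1': np.float64(0.2), 'ey': np.float64(-159.8), 'ez': np.float64(-0.1)} [ 0.  -0.   0.  -0.   0.   0.  -0.1 -0.1 -0.1  0.  -0.   0. ]
```

```bash
cat > ik.py <<'E'
from fitk2 import fk
from plan import *
from scipy.optimize import least_squares
KK=[0,564.8,421.85,0,160.7,297.65,0,-159.8,0]
LO=np.array([-3.14,-1.21,-1.07,-3.16,-2.99,-3.1]); HI=np.array([3.14,2.06,1.41,2.05,-.16,3.1])
rng=np.random.default_rng(0)
def solve(p,R,q0,m=.03):
    def f(q):
        P,Q=fk(q,KK); return np.r_[(P-p)/100,(R.inv()*Q).as_rotvec()]
    q0=np.clip(q0,LO+m+.001,HI-m-.001)
    r=least_squares(f,q0,bounds=(LO+m,HI-m),max_nfev=60); return r.x,np.linalg.norm(r.fun)
def allsol(p,R,n=24,m=.03):
    S=[]
    for _ in range(n):
        q0=np.array([rng.uniform(-.8,1.6),rng.uniform(-.6,1.2),rng.uniform(-1,1.2),rng.uniform(-3,2),rng.uniform(-2.2,-.2),rng.uniform(-3,3)])
        q,e=solve(p,R,q0,m)
        if e<1e-3 and not any(np.abs(q-s).max()<.02 for s in S): S.append(q)
    return S
E
cat > t1.py <<'E'
from ik import *
import sys
for psi in (-.065,.25):
 for ph in (35,45,55,65):
  for k in (0,90,180,270):
    p,R=tcp(5,ph)
    R=Ro.from_rotvec([0,0,psi-YAW])*R*Ro.from_rotvec([0,0,k],degrees=True)
    S=allsol(p,R,14)
    if S: print(psi,ph,k,[s.round(2).tolist() for s in S])
E
time python3 t1.py
```

```text
0.25 35 0 [[-0.2, 0.51, -0.87, -2.61, -0.79, 1.45]]
0.25 35 90 [[-0.2, 0.51, -0.87, -2.61, -0.79, -0.12]]
0.25 35 180 [[-0.2, 0.51, -0.87, -2.61, -0.79, -1.69]]
0.25 35 270 [[-0.2, 0.51, -0.87, -2.61, -0.79, 3.02]]
0.25 45 0 [[-0.08, 0.38, -0.68, -2.36, -0.33, 1.06]]
0.25 45 90 [[-0.08, 0.38, -0.68, -2.36, -0.33, -0.51]]
0.25 45 180 [[-0.08, 0.38, -0.68, -2.36, -0.33, -2.09]]
0.25 45 270 [[-0.08, 0.38, -0.68, -2.36, -0.33, 2.63]]
real	0m25.421s
user	0m25.925s
sys	0m0.091s
```

```bash
cat > t2.py <<'E'
from ik import *
def Rpp(psi,ph): return Ro.from_rotvec([0,0,psi-YAW])*Rphi(ph)
if __name__=="__main__":
 for a in (5,):
  for psi in (.1,.25,.4,.5,.6,.75,.9):
   for ph in (30,40,50,60,70,80):
    p,_=tcp(a,min(ph,50)); S=allsol(p,Rpp(psi,ph),8,.02)
    if S: print(a,psi,ph,[s.round(2).tolist() for s in S])
E
time python3 t2.py
```

```text
5 0.1 30 [[-0.15, 0.62, -1.02, -2.9, -1.12, 1.59]]
5 0.1 40 [[-0.12, 0.46, -0.92, -2.87, -0.69, 1.5]]
5 0.1 50 [[-0.06, 0.36, -0.73, -2.68, -0.24, 1.25]]
5 0.1 80 [[0.6, 0.39, -0.6, 0.2, -0.43, -2.24]]
5 0.25 30 [[-0.23, 0.6, -0.93, -2.65, -1.01, 1.54]]
5 0.25 40 [[-0.16, 0.44, -0.79, -2.55, -0.57, 1.32]]
5 0.25 80 [[0.58, 0.39, -0.58, 0.14, -0.44, -2.02]]
5 0.4 30 [[-0.26, 0.56, -0.81, -2.39, -0.9, 1.41]]
5 0.4 40 [[-0.13, 0.41, -0.66, -2.19, -0.49, 1.04]]
5 0.4 80 [[0.57, 0.39, -0.56, 0.07, -0.45, -1.8]]
5 0.5 30 [[-0.26, 0.54, -0.73, -2.22, -0.85, 1.3]]
5 0.5 40 [[-0.1, 0.41, -0.59, -1.98, -0.49, 0.87]]
5 0.5 80 [[0.56, 0.39, -0.54, 0.02, -0.47, -1.65]]
5 0.6 30 [[-0.25, 0.53, -0.65, -2.06, -0.82, 1.18]]
5 0.6 40 [[-0.07, 0.41, -0.54, -1.81, -0.51, 0.74]]
5 0.6 50 [[0.23, 0.35, -0.47, -1.22, -0.25, -0.07]]
5 0.6 70 [[0.54, 0.36, -0.62, -0.08, -0.25, -1.44]]
5 0.6 80 [[0.55, 0.4, -0.52, -0.02, -0.48, -1.51]]
5 0.75 30 [[-0.22, 0.53, -0.55, -1.84, -0.84, 1.02]]
5 0.75 40 [[-0.06, 0.42, -0.48, -1.61, -0.59, 0.64]]
5 0.75 50 [[0.18, 0.36, -0.44, -1.19, -0.38, 0.05]]
5 0.75 60 [[0.4, 0.35, -0.49, -0.65, -0.29, -0.63]]
5 0.75 70 [[0.5, 0.37, -0.53, -0.26, -0.34, -1.09]]
5 0.75 80 [[0.53, 0.4, -0.49, -0.08, -0.51, -1.29]]
5 0.9 30 [[-0.2, 0.54, -0.47, -1.66, -0.89, 0.91]]
5 0.9 40 [[-0.05, 0.45, -0.43, -1.46, -0.68, 0.59]]
5 0.9 50 [[0.14, 0.39, -0.41, -1.14, -0.51, 0.14]]
5 0.9 60 [[0.33, 0.37, -0.43, -0.73, -0.42, -0.38]]
5 0.9 70 [[0.45, 0.38, -0.47, -0.36, -0.43, -0.82]]
5 0.9 80 [[0.52, 0.41, -0.46, -0.12, -0.55, -1.09]]
real	0m12.696s
user	0m13.176s
sys	0m0.120s
```

```bash
cat > t3.py <<'E'
from ik import *
from t2 import Rpp
VM=.7*.125*np.array([2.79,2.79,3.14,3.14,3.14,3.14])
def sim(q,wps,m=.01,show=True):
    """wps: (p,psi,phi,n)"""
    P,R=fk(q,KK); worst=0
    for (tp,psi,ph,n) in wps:
        T=Rpp(psi,ph); sl=Slerp([0,1],Ro.concatenate([R,T])); P0=P
        jm=0;em=0;mg=9
        for i in range(1,n+1):
            q2,e=solve(P0+(tp-P0)*i/n,sl([i/n])[0],q,m); jm=max(jm,(np.abs(q2-q)/VM).max()); em=max(em,e); q=q2; mg=min(mg,(q-LO).min(),(HI-q).min())
        ang=np.degrees((R.inv()*T).magnitude())/n; print(np.round(tp),psi,ph,n,"q",q.round(2).tolist(),"err %.4f jstep %.2f margin %.2f deg/row %.1f mm/row %.0f"%(em,jm,mg,ang,np.linalg.norm(tp-P0)/n))
        P,R=tp,T
    return q
if __name__=="__main__":
    q=np.array([ 0.33175261, -0.09385333, -1.06831065,  1.22647061, -0.16013497,-3.09633733])
    A=np.array
    q=sim(q,[(A([475,50,230.]),.4,80,6),(A([475,80,230.]),.9,75,4),(A([475,100,200.]),.9,40,6),(A([475,100,180.]),.3,35,7),(rk(-130,90),.15,35,4),(rk(-110,48),.15,35,3),(tcp(3,35)[0],.15,35,3)])
    for a in range(10,181,10):
        q=sim(q,[(tcp(a,35)[0],.15,35,2)])
E
python3 t3.py
```

```text
[475.  50. 230.] 0.4 80 6 q [0.45, 0.05, -0.46, 0.01, -0.89, -1.63] err 0.0000 jstep 2.05 margin 0.14 deg/row 5.4 mm/row 4
[475.  80. 230.] 0.9 75 4 q [0.42, 0.05, -0.4, -0.15, -0.89, -1.01] err 0.0000 jstep 0.58 margin 0.62 deg/row 7.3 mm/row 8
[475. 100. 200.] 0.9 40 6 q [-0.01, 0.07, -0.45, -1.08, -0.76, 0.06] err 0.0000 jstep 0.89 margin 0.52 deg/row 5.8 mm/row 6
[475. 100. 180.] 0.3 35 7 q [0.09, -0.01, -0.63, -1.6, -0.17, 0.15] err 0.0039 jstep 0.73 margin 0.01 deg/row 5.0 mm/row 3
[479. 144.  90.] 0.15 35 4 q [-0.18, 0.37, -1.04, -2.77, -0.81, 1.5] err 0.0000 jstep 1.73 margin 0.03 deg/row 2.1 mm/row 25
[499. 143.  48.] 0.15 35 3 q [-0.18, 0.56, -1.05, -2.82, -1.0, 1.59] err 0.0000 jstep 0.27 margin 0.02 deg/row 0.0 mm/row 16
[534. 140.  51.] 0.15 35 3 q [-0.17, 0.53, -0.95, -2.8, -0.88, 1.54] err 0.0000 jstep 0.16 margin 0.06 deg/row 0.0 mm/row 12
[535. 140.  61.] 0.15 35 2 q [-0.16, 0.5, -0.94, -2.79, -0.83, 1.51] err 0.0000 jstep 0.09 margin 0.13 deg/row 0.0 mm/row 5
[538. 140.  74.] 0.15 35 2 q [-0.16, 0.45, -0.91, -2.77, -0.76, 1.48] err 0.0000 jstep 0.13 margin 0.15 deg/
[... 1306 characters left out ...]
8, -2.61, -0.42, 1.23] err 0.0000 jstep 0.05 margin 0.26 deg/row 0.0 mm/row 6
[652. 133. 101.] 0.15 35 2 q [-0.11, 0.44, -0.57, -2.63, -0.44, 1.25] err 0.0000 jstep 0.05 margin 0.27 deg/row 0.0 mm/row 6
[659. 132.  92.] 0.15 35 2 q [-0.11, 0.47, -0.57, -2.65, -0.46, 1.27] err 0.0000 jstep 0.06 margin 0.29 deg/row 0.0 mm/row 6
[664. 132.  81.] 0.15 35 2 q [-0.11, 0.5, -0.57, -2.67, -0.49, 1.3] err 0.0000 jstep 0.06 margin 0.31 deg/row 0.0 mm/row 6
[667. 132.  70.] 0.15 35 2 q [-0.12, 0.53, -0.58, -2.69, -0.52, 1.33] err 0.0000 jstep 0.06 margin 0.34 deg/row 0.0 mm/row 6
[669. 132.  59.] 0.15 35 2 q [-0.12, 0.55, -0.59, -2.71, -0.55, 1.36] err 0.0000 jstep 0.06 margin 0.38 deg/row 0.0 mm/row 6
```

```bash
cat > t4.py <<'E'
from t3 import *
A=np.array
q=A([ 0.33175261, -0.09385333, -1.06831065,  1.22647061, -0.16013497,-3.09633733])
q=sim(q,[(A([470,50,230.]),.4,75,10),(A([475,60,230.]),.9,75,4),(A([475,60,180.]),.9,40,6),(A([475,90,130.]),.9,28,4),(A([475,140,110.]),.15,28,6),(rk(-110,48),.15,32,4),(tcp(3,35)[0],.15,35,3)])
E
python3 t4.py
```

```text
[470.  50. 230.] 0.4 75 10 q [0.46, -0.0, -0.53, 0.02, -0.79, -1.65] err 0.0000 jstep 1.25 margin 0.07 deg/row 2.9 mm/row 2
[475.  60. 230.] 0.9 75 4 q [0.38, 0.05, -0.4, -0.17, -0.9, -0.96] err 0.0000 jstep 0.65 margin 0.57 deg/row 7.2 mm/row 3
[475.  60. 180.] 0.9 40 6 q [-0.14, 0.13, -0.45, -1.11, -0.83, 0.2] err 0.0000 jstep 0.88 margin 0.56 deg/row 5.8 mm/row 8
[475.  90. 130.] 0.9 28 4 q [-0.32, 0.33, -0.54, -1.49, -0.98, 0.76] err 0.0000 jstep 0.52 margin 0.53 deg/row 3.0 mm/row 15
[475. 140. 110.] 0.15 28 6 q [-0.24, 0.38, -1.06, -2.68, -0.93, 1.48] err 0.0442 jstep 0.97 margin 0.01 deg/row 7.2 mm/row 9
[499. 143.  48.] 0.15 32 4 q [-0.2, 0.61, -1.06, -2.79, -1.09, 1.6] err 0.0433 jstep 0.24 margin 0.01 deg/row 1.0 mm/row 17
[534. 140.  51.] 0.15 35 3 q [-0.17, 0.53, -0.95, -2.8, -0.88, 1.54] err 0.0000 jstep 0.32 margin 0.03 deg/row 1.0 mm/row 12
```

```bash
cat > t4.py <<'E'
from t3 import *
A=np.array
W=[(A([470,50,230.]),.4,75,10),(A([475,60,230.]),.9,75,4),(A([475,60,180.]),.9,40,6),(A([475,80,130.]),.9,30,4),(A([480,130,110.]),.25,33,8),(rk(-110,48),.25,35,4),(tcp(3,35)[0],.25,35,3)]
if __name__=="__main__":
    q=A([ 0.33175261, -0.09385333, -1.06831065,  1.22647061, -0.16013497,-3.09633733])
    q=sim(q,W)
    p,R=rows([(w[0],Rpp(w[1],w[2]),w[3]) for w in W[:3]])
E
python3 t4.py
```

```text
[470.  50. 230.] 0.4 75 10 q [0.46, -0.0, -0.53, 0.02, -0.79, -1.65] err 0.0000 jstep 1.25 margin 0.07 deg/row 2.9 mm/row 2
[475.  60. 230.] 0.9 75 4 q [0.38, 0.05, -0.4, -0.17, -0.9, -0.96] err 0.0000 jstep 0.65 margin 0.57 deg/row 7.2 mm/row 3
[475.  60. 180.] 0.9 40 6 q [-0.14, 0.13, -0.45, -1.11, -0.83, 0.2] err 0.0000 jstep 0.88 margin 0.56 deg/row 5.8 mm/row 8
[475.  80. 130.] 0.9 30 4 q [-0.31, 0.31, -0.53, -1.44, -0.96, 0.7] err 0.0000 jstep 0.46 margin 0.54 deg/row 2.5 mm/row 13
[480. 130. 110.] 0.25 33 8 q [-0.25, 0.29, -0.93, -2.47, -0.7, 1.31] err 0.0000 jstep 0.73 margin 0.14 deg/row 4.7 mm/row 7
[499. 143.  48.] 0.25 35 4 q [-0.23, 0.54, -0.98, -2.64, -0.92, 1.54] err 0.0000 jstep 0.28 margin 0.09 deg/row 0.5 mm/row 17
[534. 140.  51.] 0.25 35 3 q [-0.2, 0.52, -0.88, -2.62, -0.8, 1.46] err 0.0000 jstep 0.15 margin 0.13 deg/row 0.0 mm/row 12
[[-0.15, -0.06, -0.19], [-0.8, 1.7, -2.2], 0] 0.25 2.9
[[-0.14, -0.06, -0.19], [-0.7, 1.7, -2.2], 0] 0.24 2.9
[[-0.14, -0.07, -0.2], [-0.8, 1.8, -2.2], 0] 0.25 3.0
[[-0.12, -0.06, -0.2], [-0.8, 1.7, -2.2], 0] 0.24 2.9
[[-0.12, -0.07, -0.21], [-0.7, 1.7, -2.2], 0] 0.25 2.9
[[-0.11, -0.07, -0.21], [-0.8, 1.7, -2.2], 0] 0.25 2.9
[[-0.1, -0.07, -0.21], [-0.8, 1.7, -2.2], 0] 0.24 2.9
[[-0.09, -0.08, -0.22], [-0.7, 1.8, -2.2], 0] 0.25 2.9
[[-0.08, -0.07, -0.22], [-0.8, 1.7, -2.2], 0] 0.24 2.9
[[-0.07, -0.07, -0.23], [-0.8, 1.7, -2.2], 0] 0.25 2.9
[[-0.2, 0.18, 0.06], [-1.8, 0.0, -6.9], 0] 0.28 7.1
[[-0.23, 0.16, 0.06], [-1.9, 0.0, -6.9], 0] 0.29 7.2
[[-0.24, 0.12, 0.06], [-1.8, 0.0, -7.0], 0] 0.27 7.2
[[-0.25, 0.09, 0.07], [-1.9, 0.0, -6.9], 0] 0.27 7.2
[[0.22, 0.0, 0.8], [0.0, -5.8, 0.0], 0] 0.83 5.8
[[0.29, 0.0, 0.78], [0.0, -5.9, 0.0], 0] 0.83 5.9
[[0.38, 0.0, 0.75], [0.0, -5.8, 0.0], 0] 0.84 5.8
[[0.44, 0.0, 0.7], [0.0, -5.8, 0.0], 0] 0.83 5.8
[[0.52, 0.0, 0.66], [0.0, -5.9, 0.0], 0] 0.84 5.9
[[0.58, 0.0, 0.59], [0.0, -5.8, 0.0], 0] 0.83 5.8
```

Request:
{"fn": "jog_arm", "kwargs": {
  "rows": [
    [[-0.15, -0.05, -0.2], [-0.8, 1.7, -2.2], 0],
    [[-0.15, -0.05, -0.2], [-0.8, 1.7, -2.2], 0],
    [[-0.15, -0.05, -0.2], [-0.8, 1.7, -2.2], 0],
    [[-0.1, -0.05, -0.2], [-0.8, 1.7, -2.2], 0],
    [[-0.1, -0.05, -0.2], [-0.8, 1.7, -2.2], 0],
    [[-0.1, -0.05, -0.2], [-0.8, 1.7, -2.2], 0],
    [[-0.1, -0.1, -0.2], [-0.8, 1.7, -2.2], 0],
    [[-0.1, -0.1, -0.2], [-0.8, 1.7, -2.2], 0],
    [[-0.1, -0.1, -0.2], [-0.8, 1.7, -2.2], 0],
    [[-0.1, -0.1, -0.2], [-0.8, 1.7, -2.2], 0]
  ]
}}

```text
clock: 4.42
position: [472.0, 49.5, 229.0]
ee_rot: [-0.194, 0.972, 0.027, 0.133]
contact_force: [0.0, -0.4, -1.1]
gripper_width: -0.2
```

```bash
cat > nxt.py <<'E'
import sys
from t4 import *
i,j=int(sys.argv[1]),int(sys.argv[2])
s=arm.read_state(); q=A(s["joints"]); print(s["clock"],q.round(2),s["position"].round(1),"v",np.abs(s["joint_vel"]).max().round(3))
sim(q,W[i:j]); rows([(w[0],Rpp(w[1],w[2]),w[3]) for w in W[i:j]])
E
python3 nxt.py 1 3
```

```text
4.425 [ 0.46 -0.   -0.53  0.02 -0.77 -1.65] [472.   49.5 229. ] v 0.624
[475.  60. 230.] 0.9 75 4 q [0.38, 0.05, -0.4, -0.17, -0.9, -0.96] err 0.0000 jstep 0.66 margin 0.57 deg/row 7.3 mm/row 3
[475.  60. 180.] 0.9 40 6 q [-0.14, 0.13, -0.45, -1.11, -0.83, 0.2] err 0.0000 jstep 0.88 margin 0.56 deg/row 5.8 mm/row 8
[[-0.17, 0.21, 0.02], [-1.9, 0.1, -7.0], 0] 0.27 7.3
[[-0.2, 0.2, 0.03], [-1.9, 0.2, -7.0], 0] 0.28 7.3
[[-0.21, 0.16, 0.04], [-1.9, 0.1, -7.0], 0] 0.27 7.3
[[-0.24, 0.14, 0.03], [-1.9, 0.2, -7.0], 0] 0.28 7.3
[[0.22, 0.0, 0.81], [0.0, -5.8, 0.0], 0] 0.84 5.8
[[0.29, 0.0, 0.78], [0.0, -5.9, 0.0], 0] 0.83 5.9
[[0.37, 0.0, 0.74], [0.0, -5.8, 0.0], 0] 0.83 5.8
[[0.45, 0.0, 0.7], [0.0, -5.9, 0.0], 0] 0.83 5.9
[[0.52, 0.0, 0.66], [0.0, -5.8, 0.0], 0] 0.84 5.8
[[0.58, -0.01, 0.6], [0.0, -5.8, 0.0], 0] 0.83 5.8
```

Kinematic model matches the arm; continue.

Request:
{"fn": "jog_arm", "kwargs": {
  "rows": [
    [[-0.2, 0.2, 0], [-1.9, 0.1, -7], 0],
    [[-0.2, 0.2, 0], [-1.9, 0.1, -7], 0],
    [[-0.2, 0.2, 0], [-1.9, 0.1, -7], 0],
    [[-0.2, 0.1, 0], [-1.9, 0.2, -7], 0],
    [[0.2, 0, 0.8], [0, -5.8, 0], 0],
    [[0.3, 0, 0.8], [0, -5.8, 0], 0],
    [[0.4, 0, 0.7], [0, -5.8, 0], 0],
    [[0.4, 0, 0.7], [0, -5.8, 0], 0],
    [[0.5, 0, 0.7], [0, -5.8, 0], 0],
    [[0.6, 0, 0.6], [0, -5.8, 0], 0]
  ]
}}

```text
clock: 5.68
position: [475.9, 60.1, 182.0]
ee_rot: [-0.394, 0.815, 0.183, 0.382]
contact_force: [-0.2, 0.7, -1.3]
gripper_width: 0.1
```

```bash
python3 nxt.py 3 5
```

```text
5.675 [-0.14  0.12 -0.45 -1.11 -0.83  0.2 ] [475.9  60.1 182. ] v 1.88
[475.  80. 130.] 0.9 30 4 q [-0.31, 0.31, -0.53, -1.44, -0.96, 0.7] err 0.0000 jstep 0.46 margin 0.54 deg/row 2.5 mm/row 14
[480. 130. 110.] 0.25 33 8 q [-0.25, 0.29, -0.93, -2.47, -0.7, 1.31] err 0.0000 jstep 0.73 margin 0.14 deg/row 4.7 mm/row 7
[[0.76, 0.33, 1.12], [0.0, -2.5, 0.0], 0] 1.39 2.5
[[0.8, 0.33, 1.09], [-0.1, -2.4, 0.1], 0] 1.39 2.4
[[0.85, 0.33, 1.05], [0.0, -2.5, 0.0], 0] 1.39 2.5
[[0.9, 0.33, 1.01], [-0.1, -2.4, 0.0], 0] 1.39 2.4
[[-0.05, 0.34, 0.58], [4.0, 0.4, 2.4], 0] 0.67 4.7
[[-0.04, 0.38, 0.56], [3.9, 0.3, 2.5], 0] 0.68 4.6
[[-0.02, 0.42, 0.53], [4.0, 0.4, 2.4], 0] 0.68 4.7
[[-0.01, 0.45, 0.5], [4.0, 0.3, 2.4], 0] 0.67 4.7
[[0.01, 0.49, 0.47], [4.0, 0.4, 2.5], 0] 0.68 4.7
[[0.03, 0.52, 0.43], [3.9, 0.4, 2.4], 0] 0.68 4.6
[[0.05, 0.55, 0.39], [4.0, 0.3, 2.5], 0] 0.68 4.7
[[0.07, 0.57, 0.36], [4.0, 0.4, 2.4], 0] 0.68 4.7
```

Request:
{"fn": "jog_arm", "kwargs": {
  "rows": [
    [[0.8, 0.3, 1.1], [0, -2.5, 0], 0],
    [[0.8, 0.3, 1.1], [0, -2.5, 0], 0],
    [[0.8, 0.3, 1.1], [0, -2.5, 0], 0],
    [[0.9, 0.3, 1.0], [0, -2.5, 0], 0],
    [[0, 0.35, 0.6], [4, 0.35, 2.4], 0],
    [[0, 0.4, 0.55], [4, 0.35, 2.4], 0],
    [[0, 0.4, 0.5], [4, 0.35, 2.4], 0],
    [[0, 0.45, 0.5], [4, 0.35, 2.4], 0],
    [[0, 0.5, 0.5], [4, 0.35, 2.4], 0],
    [[0, 0.5, 0.4], [4, 0.35, 2.4], 0]
  ]
}}

```text
clock: 6.92
position: [479.3, 115.9, 113.8]
ee_rot: [-0.178, 0.857, 0.096, 0.474]
contact_force: [-0.4, 0.3, 0.1]
gripper_width: 0.0
```

```bash
sed -i 's/(A(\[480,130,110.\]),.25,33,8)/(A([480,130,110.]),.25,33,2)/; s/(rk(-110,48),.25,35,4)/(rk(-110,48),.25,35,5)/' t4.py; python3 nxt.py 4 7
```

```text
6.925 [-0.27  0.26 -0.79 -2.1  -0.66  1.04] [479.3 115.9 113.8] v 1.245
[480. 130. 110.] 0.25 33 2 q [-0.25, 0.29, -0.93, -2.47, -0.7, 1.31] err 0.0000 jstep 0.69 margin 0.14 deg/row 4.5 mm/row 7
[499. 143.  48.] 0.25 35 5 q [-0.23, 0.54, -0.98, -2.64, -0.92, 1.54] err 0.0000 jstep 0.23 margin 0.09 deg/row 0.4 mm/row 13
[534. 140.  51.] 0.25 35 3 q [-0.2, 0.52, -0.88, -2.62, -0.8, 1.46] err 0.0000 jstep 0.15 margin 0.13 deg/row 0.0 mm/row 12
[[-0.01, 0.63, 0.36], [3.8, 0.4, 2.5], 0] 0.73 4.6
[[0.02, 0.66, 0.33], [3.7, 0.4, 2.6], 0] 0.74 4.5
[[0.8, 0.15, 1.04], [0.0, 0.4, 0.0], 0] 1.32 0.4
[[0.8, 0.15, 1.04], [0.0, 0.4, 0.0], 0] 1.32 0.4
[[0.79, 0.15, 1.05], [0.0, 0.4, 0.0], 0] 1.32 0.4
[[0.78, 0.15, 1.06], [0.0, 0.4, 0.0], 0] 1.32 0.4
[[0.77, 0.14, 1.06], [0.0, 0.4, 0.0], 0] 1.32 0.4
[[-0.72, -0.36, 0.85], [0.0, 0.0, 0.0], 0] 1.17 0.0
[[-0.73, -0.36, 0.86], [0.0, 0.0, 0.0], 0] 1.18 0.0
[[-0.72, -0.36, 0.85], [0.0, 0.0, 0.0], 0] 1.17 0.0
```

Request:
{"fn": "jog_arm", "kwargs": {
  "rows": [
    [[0, 0.6, 0.4], [3.8, 0.4, 2.5], 0],
    [[0, 0.7, 0.3], [3.8, 0.4, 2.5], 0],
    [[0.8, 0.15, 1.0], [0, 0.4, 0], 0],
    [[0.8, 0.15, 1.0], [0, 0.4, 0], 0],
    [[0.8, 0.15, 1.1], [0, 0.4, 0], 0],
    [[0.8, 0.15, 1.1], [0, 0.4, 0], 0],
    [[0.8, 0.15, 1.1], [0, 0.4, 0], 0],
    [[0, 0, 0], [0, 0, 0], 0]
  ]
}}

```text
clock: 7.92
position: [499.3, 142.5, 45.9]
ee_rot: [-0.111, 0.88, 0.058, 0.457]
contact_force: [-0.3, -0.3, 0.2]
gripper_width: 0.1
```

```bash
python3 nxt.py 6 7
cat > snap.py <<'E'
import sys
from h import *
for n in ("scene","top"):
    im=eyes.get_image(n)[:,:,::-1]; a=im[120:330,235:490] if n=="scene" else im[140:340,100:360]
    cv2.imwrite(f"pics/{n}{sys.argv[1]}.png",cv2.resize(a,None,fx=2.8,fy=2.8,interpolation=cv2.INTER_CUBIC))
E
python3 snap.py 1
```

```text
7.925 [-0.23  0.55 -0.98 -2.64 -0.92  1.55] [499.3 142.5  45.9] v 0.039
[534. 140.  51.] 0.25 35 3 q [-0.2, 0.52, -0.88, -2.62, -0.8, 1.46] err 0.0000 jstep 0.15 margin 0.13 deg/row 0.0 mm/row 12
[[-0.78, -0.36, 0.81], [0.0, 0.0, 0.0], 0] 1.18 0.0
[[-0.79, -0.36, 0.81], [0.0, -0.1, 0.0], 0] 1.19 0.1
[[-0.78, -0.36, 0.82], [0.1, 0.0, 0.1], 0] 1.19 0.1
```

View pics/scene1.png

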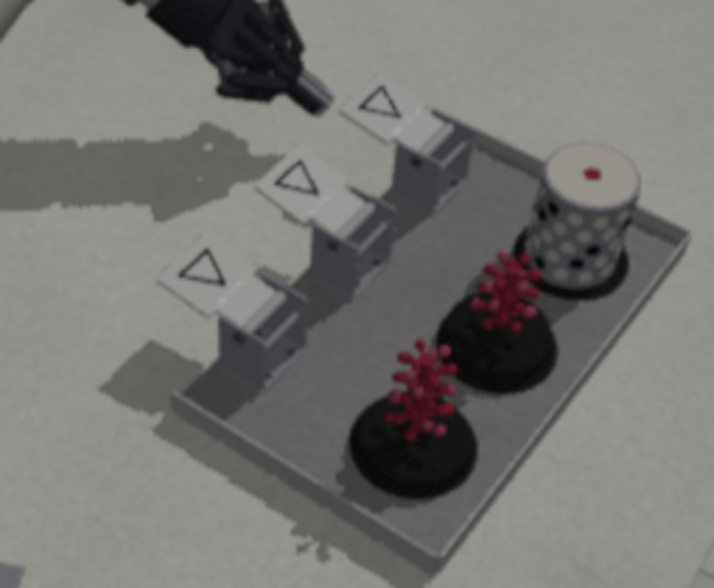

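View pics/top1.png

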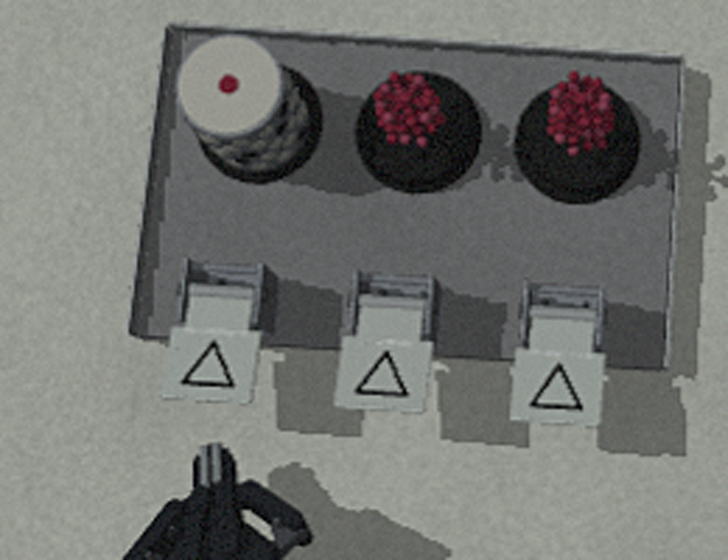

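The scene shows the shut fingertips in front of the left flap, on its centreline, with the tip at (213,447) in the top crop, below blade level. Moving under it.

Request:
{"fn": "jog_arm", "kwargs": {
  "rows": [
    [[-0.8, -0.36, 0.8], [0, 0, 0], 0],
    [[-0.8, -0.36, 0.8], [0, 0, 0], 0],
    [[-0.8, -0.36, 0.8], [0, 0, 0], 0],
    [[0, 0, 0], [0, 0, 0], 0]
  ]
}}

```text
clock: 8.52
position: [535.3, 139.4, 54.6]
ee_rot: [-0.111, 0.879, 0.057, 0.46]
contact_force: [-0.7, 0.4, -0.0]
gripper_width: 0.3
```

```bash
cat > push.py <<'E'
import sys
from t3 import *
psi=.25
# args: list of angles, rows each, phi
s=arm.read_state(); q=np.array(s["joints"]); print(s["clock"],s["position"].round(1),s["contact_force"].round(1))
n=int(sys.argv[1]); ph=float(sys.argv[2]); W=[]
for a in map(float,sys.argv[3:]): W.append((tcp(a,ph)[0],psi,ph,n))
sim(q,W); rows([(w[0],Rpp(w[1],w[2]),w[3]) for w in W])
E
python3 push.py 2 35 10 20 30 40 50
```

```text
8.525 [535.3 139.4  54.6] [-0.7  0.4 -0. ]
[535. 140.  61.] 0.25 35.0 2 q [-0.2, 0.48, -0.86, -2.6, -0.76, 1.43] err 0.0000 jstep 0.07 margin 0.20 deg/row 0.1 mm/row 3
[538. 140.  74.] 0.25 35.0 2 q [-0.19, 0.43, -0.83, -2.57, -0.69, 1.37] err 0.0000 jstep 0.13 margin 0.23 deg/row 0.0 mm/row 7
[544. 140.  87.] 0.25 35.0 2 q [-0.17, 0.39, -0.79, -2.53, -0.62, 1.3] err 0.0000 jstep 0.13 margin 0.26 deg/row 0.0 mm/row 7
[551. 139.  98.] 0.25 35.0 2 q [-0.15, 0.36, -0.75, -2.48, -0.56, 1.23] err 0.0000 jstep 0.13 margin 0.30 deg/row 0.0 mm/row 6
[559. 139. 106.] 0.25 35.0 2 q [-0.14, 0.34, -0.71, -2.44, -0.5, 1.17] err 0.0000 jstep 0.12 margin 0.34 deg/row 0.0 mm/row 6
[[-0.26, 0.04, -0.18], [0.0, 0.1, 0.1], 0] 0.32 0.1
[[-0.26, 0.05, -0.18], [-0.1, 0.1, 0.1], 0] 0.32 0.2
[[-0.65, -0.05, -0.26], [0.0, 0.0, 0.0], 0] 0.7 0.0
[[-0.64, -0.05, -0.26], [0.0, 0.0, 0.0], 0] 0.69 0.0
[[-0.68, -0.09, -0.15], [0.0, 0.0, 0.0], 0] 0.7 0.0
[[-0.67, -0.08, -0.15], [0.0, 0.0, 0.0], 0] 0.69 0.0
[[-0.63, -0.11, -0.03], [0.0, 0.0, 0.0], 0] 0.64 0.0
[[-0.63, -0.11, -0.03], [0.0, 0.0, 0.0], 0] 0.64 0.0
[[-0.56, -0.12, 0.06], [0.0, 0.0, 0.0], 0] 0.58 0.0
[[-0.55, -0.12, 0.07], [0.0, 0.0, 0.0], 0] 0.57 0.0
```

Request:
{"fn": "jog_arm", "kwargs": {
  "rows": [
    [[-0.3, 0, -0.2], [0, 0, 0], 0],
    [[-0.3, 0, -0.2], [0, 0, 0], 0],
    [[-0.6, 0, -0.2], [0, 0, 0], 0],
    [[-0.6, -0.1, -0.2], [0, 0, 0], 0],
    [[-0.7, -0.1, -0.1], [0, 0, 0], 0],
    [[-0.7, -0.1, -0.1], [0, 0, 0], 0],
    [[0, 0, 0], [0, 0, 0], 0]
  ]
}}

```text
clock: 9.4
position: [546.2, 139.1, 86.5]
ee_rot: [-0.111, 0.879, 0.057, 0.46]
contact_force: [0.3, -0.5, -0.5]
gripper_width: -0.3
```

```bash
python3 snap.py 2; python3 push.py 2 35 40 50 60 70 80|grep -v err
```

```text
9.5 [545.6 139.   85.6] [-0.5  0.   0.3]
[[-0.66, -0.06, -0.14], [0.0, 0.1, 0.0], 0] 0.68 0.1
[[-0.65, -0.05, -0.13], [-0.1, 0.0, 0.1], 0] 0.66 0.1
[[-0.56, -0.12, 0.07], [0.0, 0.0, 0.0], 0] 0.58 0.0
[[-0.56, -0.12, 0.06], [0.0, 0.0, 0.0], 0] 0.58 0.0
[[-0.53, -0.15, 0.16], [0.0, 0.0, 0.0], 0] 0.57 0.0
[[-0.53, -0.14, 0.16], [0.0, 0.0, 0.0], 0] 0.57 0.0
[[-0.49, -0.16, 0.25], [0.0, 0.0, 0.0], 0] 0.57 0.0
[[-0.5, -0.16, 0.26], [0.0, 0.0, 0.0], 0] 0.59 0.0
[[-0.44, -0.17, 0.33], [0.0, 0.0, 0.0], 0] 0.58 0.0
[[-0.43, -0.17, 0.34], [0.0, 0.0, 0.0], 0] 0.57 0.0
```

View pics/scene2.png

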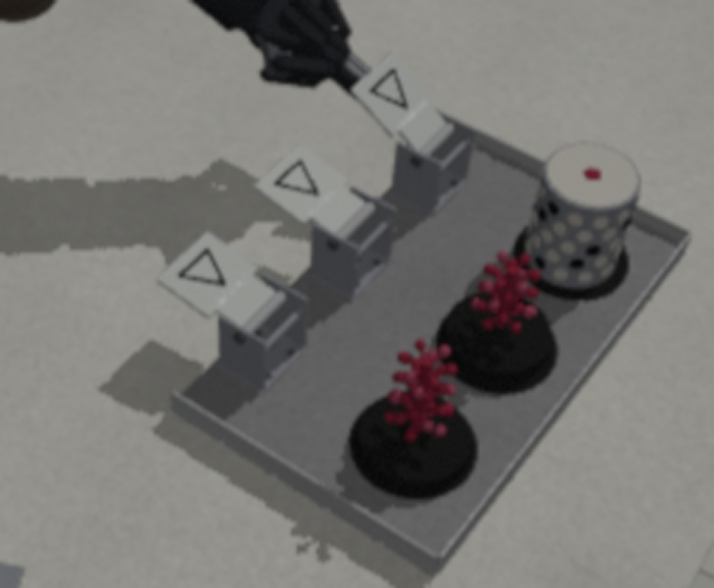

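The left flap has risen to about 30° on the fingertips, with its edge at (350,90)–(395,55). The other two flaps are unchanged, so I'll keep going.

Request:
{"fn": "jog_arm", "kwargs": {
  "rows": [
    [[-0.65, -0.05, -0.1], [0, 0, 0], 0],
    [[-0.65, -0.05, -0.1], [0, 0, 0], 0],
    [[-0.55, -0.1, 0.05], [0, 0, 0], 0],
    [[-0.55, -0.1, 0.05], [0, 0, 0], 0],
    [[-0.55, -0.15, 0.15], [0, 0, 0], 0],
    [[-0.55, -0.15, 0.15], [0, 0, 0], 0],
    [[-0.5, -0.15, 0.25], [0, 0, 0], 0],
    [[-0.5, -0.15, 0.25], [0, 0, 0], 0],
    [[-0.45, -0.15, 0.35], [0, 0, 0], 0],
    [[-0.45, -0.15, 0.35], [0, 0, 0], 0]
  ]
}}

```text
clock: 10.75
position: [589.4, 137.9, 121.3]
ee_rot: [-0.111, 0.88, 0.057, 0.458]
contact_force: [0.1, -1.1, -0.4]
gripper_width: 0.6
```

```bash
python3 push.py 2 35 90 100 110 120
```

```text
10.75 [589.4 137.9 121.3] [ 0.1 -1.1 -0.4]
[601. 136. 123.] 0.25 35.0 2 q [-0.08, 0.33, -0.55, -2.29, -0.36, 0.94] err 0.0000 jstep 0.11 margin 0.20 deg/row 0.0 mm/row 6
[612. 135. 122.] 0.25 35.0 2 q [-0.07, 0.34, -0.52, -2.26, -0.34, 0.91] err 0.0000 jstep 0.06 margin 0.18 deg/row 0.0 mm/row 6
[623. 135. 120.] 0.25 35.0 2 q [-0.07, 0.36, -0.5, -2.25, -0.34, 0.9] err 0.0000 jstep 0.05 margin 0.18 deg/row 0.0 mm/row 6
[634. 134. 115.] 0.25 35.0 2 q [-0.07, 0.38, -0.48, -2.26, -0.34, 0.9] err 0.0000 jstep 0.04 margin 0.18 deg/row 0.0 mm/row 6
[[-0.37, -0.23, 0.38], [0.0, 0.0, 0.0], 0] 0.58 0.0
[[-0.37, -0.23, 0.38], [0.0, 0.0, 0.1], 0] 0.58 0.1
[[-0.29, -0.18, 0.47], [0.0, 0.0, 0.0], 0] 0.58 0.0
[[-0.28, -0.18, 0.47], [0.0, 0.0, 0.0], 0] 0.58 0.0
[[-0.2, -0.17, 0.51], [0.0, 0.0, 0.0], 0] 0.57 0.0
[[-0.2, -0.17, 0.51], [0.0, 0.0, 0.0], 0] 0.57 0.0
[[-0.1, -0.16, 0.54], [0.0, 0.0, 0.0], 0] 0.57 0.0
[[-0.1, -0.17, 0.54], [0.0, 0.0, 0.0], 0] 0.57 0.0
```

Request:
{"fn": "jog_arm", "kwargs": {
  "rows": [
    [[-0.35, -0.2, 0.4], [0, 0, 0], 0],
    [[-0.35, -0.2, 0.4], [0, 0, 0], 0],
    [[-0.3, -0.2, 0.45], [0, 0, 0], 0],
    [[-0.3, -0.2, 0.45], [0, 0, 0], 0],
    [[-0.2, -0.2, 0.5], [0, 0, 0], 0],
    [[-0.2, -0.2, 0.5], [0, 0, 0], 0],
    [[0, 0, 0], [0, 0, 0], 0]
  ]
}}

```text
clock: 11.62
position: [623.3, 134.0, 119.5]
ee_rot: [-0.111, 0.88, 0.057, 0.458]
contact_force: [0.3, -0.6, -0.2]
gripper_width: -0.4
```

```bash
python3 snap.py 3; python3 push.py 2 35 120 |head -1
```

```text
11.725 [623.  134.  119.6] [0.1 0.2 0.1]
```

View pics/scene3.png

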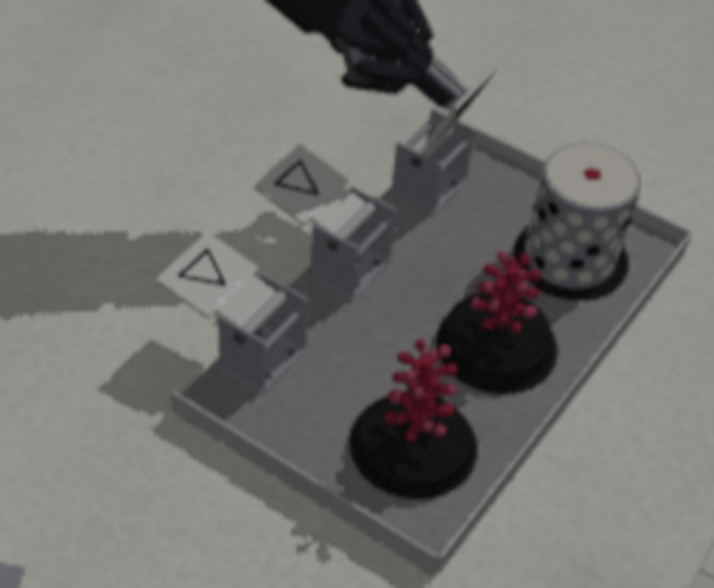

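View pics/top3.png

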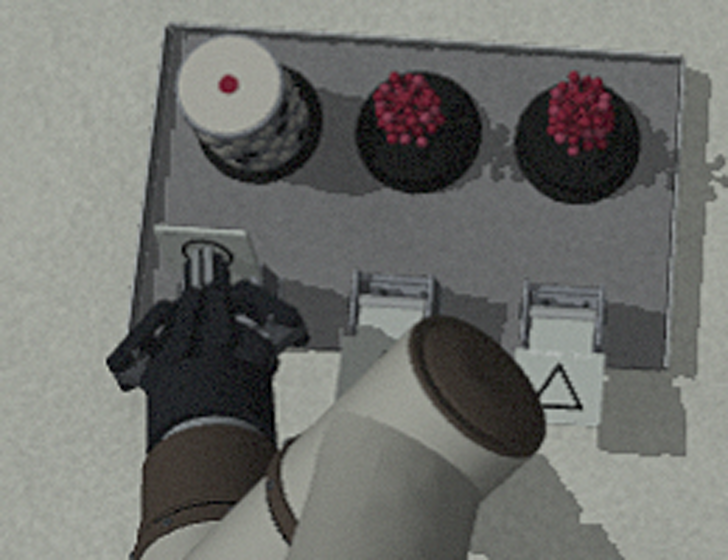

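```bash
cat > push2.py <<'E'
import sys
from t3 import *
psi=.25
def tcp2(a,ph,rl,h=11.,t=2.,pen=0):
    a,f=np.radians([a,ph]); d=np.array([-np.cos(a),np.sin(a)]); n=np.array([-np.sin(a),-np.cos(a)]); u=np.array([np.sin(f),np.cos(f)])
    T=rl*d+(t-pen)*n+h*u; return rk(T[0],66+T[1])
s=arm.read_state(); q=np.array(s["joints"]); print(s["clock"],s["position"].round(1),s["contact_force"].round(1))
W=[]
for w in sys.argv[1:]:
    a,ph,rl,n=map(float,w.split(",")); W.append((tcp(a,ph)[0] if rl==0 else tcp2(a,ph,rl),psi,ph,int(n)))
sim(q,W); rows([(w[0],Rpp(w[1],w[2]),w[3]) for w in W])
E
python3 push2.py 120,35,0,2 130,36,44,2 140,37,46,2 150,39,48,2 160,40,50,2 170,41,52,2 178,42,54,2
```

```text
11.725 [623.  134.  119.6] [0.1 0.2 0.1]
[634. 134. 115.] 0.25 35.0 2 q [-0.07, 0.38, -0.48, -2.26, -0.34, 0.9] err 0.0000 jstep 0.04 margin 0.18 deg/row 0.0 mm/row 6
[642. 133. 110.] 0.25 36.0 2 q [-0.05, 0.39, -0.44, -2.2, -0.3, 0.82] err 0.0000 jstep 0.16 margin 0.14 deg/row 0.5 mm/row 5
[649. 133. 106.] 0.25 37.0 2 q [-0.02, 0.4, -0.39, -2.1, -0.25, 0.7] err 0.0000 jstep 0.24 margin 0.09 deg/row 0.5 mm/row 4
[656. 132. 100.] 0.25 39.0 2 q [0.05, 0.4, -0.33, -1.92, -0.17, 0.49] err 0.0112 jstep 0.60 margin 0.01 deg/row 1.0 mm/row 4
[662. 132.  93.] 0.25 40.0 2 q [0.04, 0.42, -0.32, -1.93, -0.17, 0.49] err 0.0223 jstep 0.04 margin 0.01 deg/row 0.5 mm/row 5
[667. 132.  85.] 0.25 41.0 2 q [0.04, 0.44, -0.31, -1.94, -0.17, 0.5] err 0.0313 jstep 0.04 margin 0.01 deg/row 0.5 mm/row 5
[670. 132.  78.] 0.25 42.0 2 q [0.04, 0.46, -0.31, -1.95, -0.17, 0.52] err 0.0406 jstep 0.03 margin 0.01 deg/row 0.5 mm/row 4
[[-0.12, -0.14, 0.56], [0.0, 0.0, 0.0], 0] 0.59 0.0
[[-0.12, -0.14, 0.56], [-0.1, 0.0, 0.0], 0] 0.59 0.1
[[-0.01, -0.13, 0.47], [0.0, 0.5, 0.0], 0] 0.49 0.5
[[-0.01, -0.13, 0.48], [0.0, 0.5, 0.0], 0] 0.5 0.5
[[-0.04, -0.11, 0.4], [0.0, 0.5, 0.0], 0] 0.42 0.5
[[-0.05, -0.12, 0.4], [0.0, 0.5, 0.0], 0] 0.42 0.5
[[0.02, -0.11, 0.43], [0.0, 1.0, 0.0], 0] 0.44 1.0
[[0.02, -0.1, 0.43], [0.0, 1.0, 0.0], 0] 0.44 1.0
[[0.09, -0.09, 0.43], [0.0, 0.5, 0.0], 0] 0.45 0.5
[[0.09, -0.1, 0.44], [0.0, 0.5, 0.0], 0] 0.46 0.5
[[0.17, -0.07, 0.43], [0.0, 0.5, 0.0], 0] 0.47 0.5
[[0.16, -0.07, 0.43], [0.0, 0.5, 0.0], 0] 0.46 0.5
[[0.17, -0.05, 0.35], [0.0, 0.5, 0.0], 0] 0.39 0.5
[[0.18, -0.05, 0.36], [0.0, 0.5, 0.1], 0] 0.41 0.5
```

```bash
python3 push2.py 120,35,0,2 130,35,44,2 140,35,48,2 150,35,52,2 160,35,56,2 170,35,58,2 177,35,58,2
```

```text
11.725 [623.  134.  119.6] [0.1 0.2 0.1]
[634. 134. 115.] 0.25 35.0 2 q [-0.07, 0.38, -0.48, -2.26, -0.34, 0.9] err 0.0000 jstep 0.04 margin 0.18 deg/row 0.0 mm/row 6
[642. 133. 110.] 0.25 35.0 2 q [-0.07, 0.4, -0.47, -2.27, -0.35, 0.92] err 0.0000 jstep 0.04 margin 0.18 deg/row 0.0 mm/row 5
[651. 133. 107.] 0.25 35.0 2 q [-0.07, 0.41, -0.45, -2.26, -0.34, 0.91] err 0.0000 jstep 0.04 margin 0.18 deg/row 0.0 mm/row 5
[659. 132. 103.] 0.25 35.0 2 q [-0.07, 0.43, -0.43, -2.27, -0.35, 0.92] err 0.0000 jstep 0.04 margin 0.19 deg/row 0.0 mm/row 5
[667. 132.  96.] 0.25 35.0 2 q [-0.08, 0.45, -0.43, -2.29, -0.36, 0.94] err 0.0000 jstep 0.05 margin 0.19 deg/row 0.0 mm/row 5
[672. 131.  87.] 0.25 35.0 2 q [-0.09, 0.48, -0.43, -2.33, -0.38, 0.99] err 0.0000 jstep 0.09 margin 0.21 deg/row 0.0 mm/row 5
[673. 131.  80.] 0.25 35.0 2 q [-0.1, 0.5, -0.44, -2.36, -0.41, 1.04] err 0.0000 jstep 0.08 margin 0.24 deg/row 0.0 mm/row 4
[[-0.12, -0.14, 0.56], [0.0, 0.0, 0.0], 0] 0.59 0.0
[[-0.12, -0.14, 0.56], [-0.1, 0.0, 0.0], 0] 0.59 0.1
[[-0.01, -0.13, 0.46], [0.0, 0.0, 0.0], 0] 0.48 0.0
[[-0.01, -0.12, 0.47], [0.0, 0.0, 0.0], 0] 0.49 0.0
[[-0.13, -0.14, 0.41], [0.0, 0.0, 0.0], 0] 0.45 0.0
[[-0.13, -0.14, 0.42], [0.0, 0.0, 0.0], 0] 0.46 0.0
[[-0.04, -0.13, 0.46], [0.0, 0.0, 0.0], 0] 0.48 0.0
[[-0.05, -0.13, 0.47], [0.0, 0.0, 0.0], 0] 0.49 0.0
[[0.06, -0.12, 0.5], [0.0, 0.0, 0.0], 0] 0.52 0.0
[[0.06, -0.13, 0.5], [0.0, 0.0, 0.0], 0] 0.52 0.0
[[0.24, -0.07, 0.45], [0.0, 0.0, 0.0], 0] 0.51 0.0
[[0.24, -0.08, 0.44], [0.0, 0.0, 0.0], 0] 0.51 0.0
[[0.26, -0.01, 0.24], [0.0, 0.0, 0.0], 0] 0.35 0.0
[[0.25, -0.02, 0.24], [0.0, 0.0, 0.0], 0] 0.35 0.0
```

Request:
{"fn": "jog_arm", "kwargs": {
  "rows": [
    [[-0.1, -0.15, 0.55], [0, 0, 0], 0],
    [[-0.1, -0.15, 0.55], [0, 0, 0], 0],
    [[0, -0.15, 0.45], [0, 0, 0], 0],
    [[0, -0.1, 0.45], [0, 0, 0], 0],
    [[-0.15, -0.15, 0.4], [0, 0, 0], 0],
    [[-0.15, -0.15, 0.4], [0, 0, 0], 0],
    [[-0.05, -0.15, 0.45], [0, 0, 0], 0],
    [[-0.05, -0.15, 0.45], [0, 0, 0], 0]
  ]
}}

```text
clock: 12.72
position: [658.8, 131.4, 103.4]
ee_rot: [-0.111, 0.88, 0.057, 0.459]
contact_force: [-1.2, 0.8, 0.4]
gripper_width: -0.1
```

```bash
python3 push2.py 160,35,56,2 170,35,58,2 175,35,58,2; python3 snap.py 4
```

```text
12.725 [658.8 131.4 103.4] [-1.2  0.8  0.4]
[667. 132.  96.] 0.25 35.0 2 q [-0.08, 0.45, -0.43, -2.29, -0.36, 0.94] err 0.0000 jstep 0.05 margin 0.19 deg/row 0.0 mm/row 6
[672. 131.  87.] 0.25 35.0 2 q [-0.09, 0.48, -0.43, -2.33, -0.38, 0.99] err 0.0000 jstep 0.09 margin 0.21 deg/row 0.0 mm/row 5
[673. 131.  82.] 0.25 35.0 2 q [-0.1, 0.49, -0.44, -2.35, -0.4, 1.02] err 0.0000 jstep 0.06 margin 0.23 deg/row 0.0 mm/row 3
[[0.07, -0.09, 0.55], [0.0, 0.0, 0.0], 0] 0.56 0.0
[[0.06, -0.09, 0.54], [0.0, 0.0, 0.1], 0] 0.55 0.1
[[0.24, -0.07, 0.45], [0.0, 0.0, 0.0], 0] 0.51 0.0
[[0.24, -0.08, 0.44], [0.0, 0.0, 0.0], 0] 0.51 0.0
[[0.18, -0.01, 0.18], [0.0, 0.0, 0.0], 0] 0.25 0.0
[[0.18, -0.01, 0.17], [0.0, 0.0, 0.0], 0] 0.25 0.0
```

View pics/scene4.png

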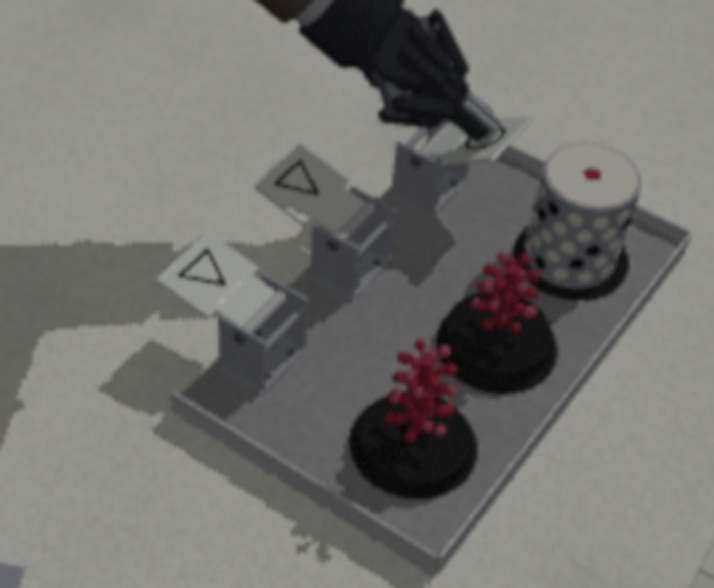

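The flap is at about 150° with its edge near (530,120) and still clear of the flask. Pressing down further, then slowly.

Request:
{"fn": "jog_arm", "kwargs": {
  "rows": [
    [[0.05, -0.1, 0.55], [0, 0, 0], 0],
    [[0.05, -0.1, 0.55], [0, 0, 0], 0],
    [[0.25, -0.05, 0.45], [0, 0, 0], 0],
    [[0.25, -0.05, 0.45], [0, 0, 0], 0],
    [[0.2, 0, 0.2], [0, 0, 0], 0],
    [[0.2, 0, 0.2], [0, 0, 0], 0],
    [[0, 0, 0], [0, 0, 0], 0]
  ]
}}

```text
clock: 13.7
position: [672.5, 131.8, 81.1]
ee_rot: [-0.111, 0.88, 0.057, 0.458]
contact_force: [0.9, -0.1, 0.1]
gripper_width: 0.2
```

```bash
python3 push2.py 178,35,58,2 180,35,58,2 182,35,58,2; python3 snap.py 5
```

```text
13.7 [672.5 131.8  81.1] [ 0.9 -0.1  0.1]
[673. 131.  79.] 0.25 35.0 2 q [-0.1, 0.5, -0.44, -2.36, -0.41, 1.04] err 0.0000 jstep 0.01 margin 0.25 deg/row 0.0 mm/row 1
[673. 131.  77.] 0.25 35.0 2 q [-0.1, 0.5, -0.45, -2.37, -0.42, 1.05] err 0.0000 jstep 0.02 margin 0.25 deg/row 0.0 mm/row 1
[673. 131.  75.] 0.25 35.0 2 q [-0.1, 0.51, -0.45, -2.38, -0.43, 1.07] err 0.0000 jstep 0.02 margin 0.26 deg/row 0.0 mm/row 1
[[0.07, -0.03, 0.07], [0.0, 0.0, 0.0], 0] 0.1 0.0
[[0.07, -0.03, 0.08], [0.0, 0.0, 0.0], 0] 0.11 0.0
[[0.08, 0.0, 0.06], [0.0, 0.0, 0.0], 0] 0.1 0.0
[[0.08, 0.0, 0.06], [0.0, 0.0, 0.0], 0] 0.1 0.0
[[0.08, 0.0, 0.06], [0.0, 0.0, 0.0], 0] 0.1 0.0
[[0.09, 0.0, 0.06], [0.0, 0.0, 0.0], 0] 0.11 0.0
```

View pics/scene5.png

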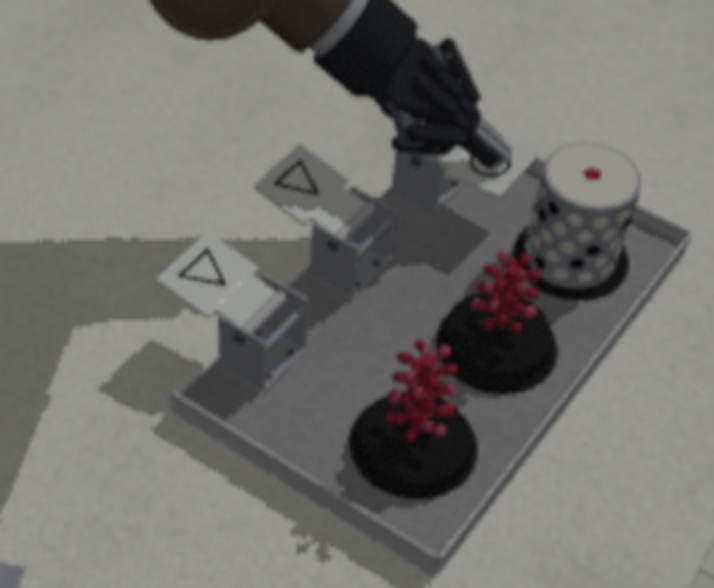

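Request:
{"fn": "jog_arm", "kwargs": {
  "rows": [
    [[0.08, 0, 0.06], [0, 0, 0], 0],
    [[0.08, 0, 0.06], [0, 0, 0], 0],
    [[0.08, 0, 0.06], [0, 0, 0], 0]
  ]
}}

```text
clock: 14.18
position: [672.9, 132.0, 78.7]
ee_rot: [-0.111, 0.88, 0.057, 0.459]
contact_force: [0.6, 0.2, 0.5]
gripper_width: -0.1
```

Request:
{"fn": "jog_arm", "kwargs": {
  "rows": [
    [[0.08, 0, 0.06], [0, 0, 0], 0],
    [[0, 0, 0], [0, 0, 0], 0]
  ]
}}

```text
clock: 14.42
position: [672.9, 131.9, 77.5]
ee_rot: [-0.111, 0.88, 0.057, 0.459]
contact_force: [0.5, -0.8, 0.7]
gripper_width: -0.1
```

Request:
{"fn": "jog_arm", "kwargs": {
  "rows": [
    [[0.08, 0, 0.06], [0, 0, 0], 0],
    [[0.08, 0, 0.06], [0, 0, 0], 0],
    [[0, 0, 0], [0, 0, 0], 0]
  ]
}}

```text
clock: 14.8
position: [672.9, 131.9, 75.4]
ee_rot: [-0.111, 0.88, 0.057, 0.458]
contact_force: [0.1, 0.3, 0.1]
gripper_width: -0.0
```

Request:
{"fn": "jog_arm", "kwargs": {
  "rows": [
    [[0.08, 0, 0.06], [0, 0, 0], 0],
    [[0, 0, 0], [0, 0, 0], 0]
  ]
}}

```text
clock: 15.05
position: [673.0, 132.0, 75.2]
ee_rot: [-0.111, 0.88, 0.057, 0.459]
contact_force: [-1.8, -0.7, 4.2]
gripper_width: 0.3
```

Request:
{"fn": "jog_arm", "kwargs": {
  "rows": [
    [[0.08, 0, 0.06], [0, 0, 0], 0],
    [[0, 0, 0], [0, 0, 0], 0]
  ]
}}

```text
clock: 15.3
position: [673.1, 132.0, 74.9]
ee_rot: [-0.111, 0.879, 0.057, 0.46]
contact_force: [-4.9, -2.4, 8.9]
gripper_width: 0.2
```

The force jumped to 9 N with z held at 75 mm, so the flap is on its stop. Retreating straight up, then back along the tool.

Run:
```python
from t3 import *
s=arm.read_state(); q=np.array(s["joints"]); p=s["position"]
W=[(p+[0,0,40],.25,35,4),(p+[-60,0,110],.25,35,5)]
sim(q,W); rows([(w[0],Rpp(w[1],w[2]),w[3]) for w in W])
```

```text
[673. 132. 115.] 0.25 35 4 q [-0.03, 0.42, -0.36, -2.13, -0.27, 0.74] err 0.0000 jstep 0.42 margin 0.11 deg/row 0.1 mm/row 10
[613. 132. 185.] 0.25 35 5 q [0.06, 0.21, -0.41, -1.87, -0.17, 0.41] err 0.0486 jstep 0.62 margin 0.01 deg/row 0.0 mm/row 18
[[-0.82, 0.0, -0.57], [0.0, 0.1, 0.0], 0] 1.0 0.1
[[-0.82, 0.0, -0.57], [0.0, 0.0, 0.0], 0] 1.0 0.0
[[-0.82, 0.0, -0.57], [0.0, 0.1, 0.1], 0] 1.0 0.1
[[-0.82, 0.0, -0.58], [0.0, 0.0, 0.0], 0] 1.0 0.0
[[-0.48, 0.3, -1.76], [0.0, 0.0, 0.0], 0] 1.85 0.0
[[-0.48, 0.29, -1.75], [0.0, 0.0, 0.0], 0] 1.84 0.0
[[-0.48, 0.3, -1.76], [0.0, 0.0, 0.0], 0] 1.85 0.0
[[-0.48, 0.29, -1.75], [0.0, 0.0, 0.0], 0] 1.84 0.0
[[-0.48, 0.3, -1.76], [0.0, 0.0, 0.0], 0] 1.85 0.0
```

Request:
{"fn": "jog_arm", "kwargs": {
  "rows": [
    [[-0.8, 0, -0.6], [0, 0, 0], 0],
    [[-0.8, 0, -0.6], [0, 0, 0], 0],
    [[-0.8, 0, -0.6], [0, 0, 0], 0],
    [[-0.8, 0, -0.6], [0, 0, 0], 0],
    [[0, 0, 0], [0, 0, 0], 0]
  ]
}}

```text
clock: 15.92
position: [671.8, 132.2, 114.2]
ee_rot: [-0.112, 0.88, 0.057, 0.459]
contact_force: [0.3, 0.9, -0.4]
gripper_width: -0.1
```

Run:
```python
from t3 import *
s=arm.read_state(); q=np.array(s["joints"]); p=s["position"]
W=[(np.array([510,137,145.]),.25,33,8)]
sim(q,W); rows([(w[0],Rpp(w[1],w[2]),w[3]) for w in W])
```

```text
[510. 137. 145.] 0.25 33 8 q [-0.14, 0.18, -0.77, -2.35, -0.46, 1.05] err 0.0000 jstep 0.28 margin 0.15 deg/row 0.2 mm/row 21
[[0.8, 0.56, -1.82], [0.0, -0.2, 0.0], 0] 2.07 0.2
[[0.79, 0.56, -1.81], [0.0, -0.3, 0.0], 0] 2.05 0.3
[[0.78, 0.56, -1.83], [0.0, -0.2, 0.1], 0] 2.07 0.2
[[0.77, 0.56, -1.82], [0.0, -0.2, 0.0], 0] 2.05 0.2
[[0.77, 0.56, -1.83], [0.0, -0.3, 0.0], 0] 2.06 0.3
[[0.76, 0.56, -1.83], [0.0, -0.2, 0.0], 0] 2.06 0.2
[[0.75, 0.56, -1.84], [0.0, -0.3, 0.0], 0] 2.06 0.3
[[0.74, 0.55, -1.84], [0.0, -0.2, 0.1], 0] 2.06 0.2
```

Request:
{"fn": "jog_arm", "kwargs": {
  "rows": [
    [[0.8, 0.55, -1.8], [0, -0.2, 0], 0],
    [[0.8, 0.55, -1.8], [0, -0.2, 0], 0],
    [[0.8, 0.55, -1.8], [0, -0.2, 0], 0],
    [[0.75, 0.55, -1.8], [0, -0.2, 0], 0],
    [[0.75, 0.55, -1.8], [0, -0.2, 0], 0],
    [[0.75, 0.55, -1.8], [0, -0.2, 0], 0],
    [[0.75, 0.55, -1.8], [0, -0.2, 0], 0],
    [[0.75, 0.55, -1.8], [0, -0.2, 0], 0],
    [[0, 0, 0], [0, 0, 0], 0]
  ]
}}

```text
clock: 17.05
position: [510.3, 136.2, 142.8]
ee_rot: [-0.11, 0.874, 0.058, 0.47]
contact_force: [0.8, -1.1, 0.7]
gripper_width: -0.1
```

```bash
python3 snap.py 6
```

```text
(no output)
```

View pics/scene6.png

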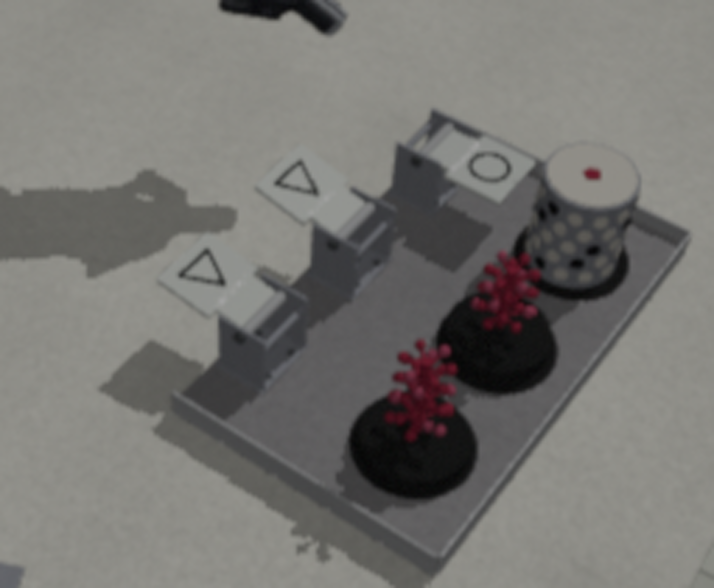

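View pics/top6.png

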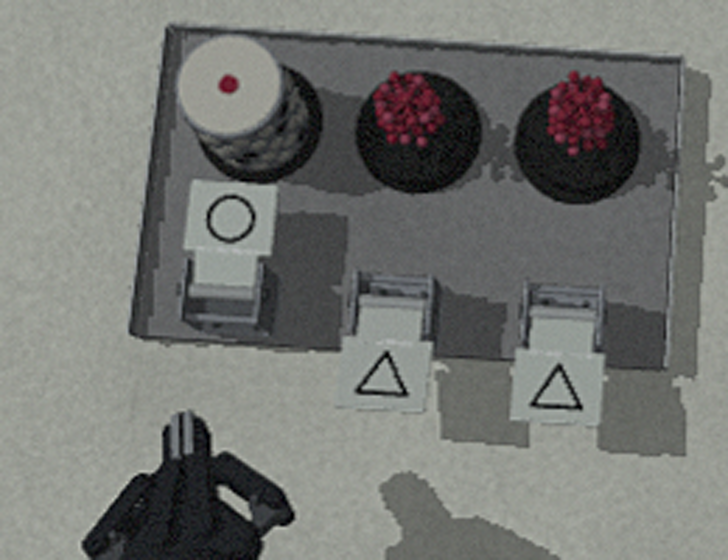

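Ring face is up, at (489,167) in the scene crop; the flask, trees and other flaps are in place. A quick numeric check of the angle before handing in.

Run:
```python
from fit import *
r=least_squares(res,[600,15,-.06,.1,.1,.1],args=(28,),loss="soft_l1").x
s=lambda u,v:np.array((235+(u+.5)/2.8-.5,120+(v+.5)/2.8-.5)); t=lambda u,v:np.array((100+(u+.5)/2.8-.5,140+(v+.5)/2.8-.5))
ob=[(cs,s(538,167),31),(cs,s(502,202),-31),(ct,t(190,181),31),(ct,t(278,184),-31)]
for a in (2.95,3.0,3.05,3.1,3.14,3.2):
    print(a,[(proj(c,W(r,(-80*np.cos(a),120+y,66+80*np.sin(a))))[0]-uv).round(1).tolist() for c,uv,y in ob])
```

```text
2.95 [[-0.2, -7.3], [-1.1, -4.8], [-1.9, -2.3], [-1.9, -1.5]]
3.0 [[-0.3, -5.9], [-1.1, -3.4], [-1.3, -2.1], [-1.5, -1.3]]
3.05 [[-0.4, -4.5], [-1.2, -2.0], [-0.8, -1.9], [-1.0, -1.1]]
3.1 [[-0.6, -3.2], [-1.3, -0.7], [-0.2, -1.5], [-0.6, -0.7]]
3.14 [[-0.8, -2.2], [-1.5, 0.3], [0.2, -1.1], [-0.2, -0.3]]
3.2 [[-1.1, -0.7], [-1.9, 1.8], [0.9, -0.4], [0.3, 0.4]]
```

The image fit puts the flap at about π. That agrees with the force rise at the stop, and the robot is clear of everything.

```bash
python3 -c "
from bench import arm
print(arm.job_done()); s=arm.read_state(); print(s['clock'])"
```

```text
the job is handed in; nothing more can be done
None
the job is handed in; nothing more can be done
```

The left bay's flap, the one in front of the flask, now lies flat on the flask's side with its ring face up. I pushed it over with the shut fingertips in one continuous swing and never pinched it.

- **On its stop:** the downward press was blocked at a force of about 9 N, with the fingertip staying at 75 mm. That is 2 mm below the height I expected, within the calibration error.
- **Angle:** image checks from both cameras put the flap at about 3.14 rad. One corner in the scene view was off by about 2 pixels.
- **Other items:** the other two flaps, the flask and both trees look unmoved in the last pictures. Those crops did not cover the whole spatula, but the arm never went near it.
- **Time and clearance:** I handed in just after 17 s on the clock, with the arm clear of everything.

One early move stopped at the joint limits in free space. I fitted the arm's geometry and reached under the flap another way.

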